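# Walk a loaded candle riser into its docking rails

### The job

The dark wooden display riser with two candles on it has been pulled out of its docking frame on the table. Walk it back in gently: nudge its two near corners in turn, never the ticket holder in the middle, so that it creeps forward square between the rails until it stands square and pressed up against the sprung bar of the stop, then let go. It must stay flat and never swing far askew, nothing may be shoved hard, the candles must stay standing in their places, and the other things nearby must be left alone.

Things in the scene. Friction and masses are not known exactly. Their poses are not given: they have to be found in the camera images.
- riser: Dark wooden block, 120 deep (x) x 180 wide (y) x 55 tall mm, loose; 0.8 to 1.1 kg with its candles; slides at 4 to 8 N. Origin: centre of underside; x from its near face (x = -60) to its far face, y left, z up. Push the flat near face at its corner lands (brass plates), y = 49 to 90 and -49 to -90: 10 mm at the left one turns it about 0.06 rad clockwise, at the right one the other way.
- ticket: Clear ticket holder fixed in the middle of the riser's near face, delicate, not to be touched: 98 mm wide (y = -49 to 49 mm), z = 5 to 48 mm, standing 13 mm out of the near face (to x = -73 mm). Its origin and axes are those of the riser.
- jar: Lidded candle jar, 69 mm wide, 82 mm tall, standing loose on the riser at riser x = 24, y = 45 mm. Origin: centre of its underside.
- tester: Open tester candle in a glass, 67 mm wide, 74 mm tall, standing loose on the riser at riser x = 24, y = -45 mm. Origin: centre of its underside.
- dock: Docking frame fixed to the table: two wooden rails 22 mm high, 198 apart inside, joined by a far cross beam. Origin: on the table midway between the rails; x = docking direction (from the riser's start towards the stop), y left. Rails run x = -45 to 45 mm; flared lead-ins from x = -45 to -73, mouth about 224 wide. The riser goes in with its axes along the dock's.
- stop: Block on the cross beam (origin and axes of the dock) carrying a sprung bar 160 mm wide at z = 24 to 44. Its setting differs each time: the free bar face is somewhere from dock x = -20 to 8, told by no pose, so home must be felt. The bar yields 4 mm at 1.2 to 2.4 N, then is solid: push force climbs well above the drag at both corners. Let go, the riser's friction keeps it pressed.
- tin: Flat hinged tin, 61 x 88 x 22 mm, a bystander. Origin: centre of its underside.
- cards: Clear box of scent cards, 65 x 92 x 19 mm, a bystander. Origin: centre of its underside.
- lone_jar: Lidded candle jar, 69 mm wide, 82 mm tall, standing on the table, a bystander. Origin: centre of its underside.

How it is judged (in metres and radians):
On the way, in this order (a step that is already met when the one before it is completed fails the run):
1. the riser's front has entered between the straight rails (origin past dock x = -97 mm) within 6 degrees of square, not yet against the stop (x of riser in the frame of dock above -0.097 m and angle between the x axis of riser and the x axis of dock, either way round below 0.105 rad and contact force between riser and stop below 0.1 N), for 0.05 s.
2. the riser presses on the sprung bar (contact force between riser and stop above 1 N), for 0.2 s.
At the end, for the whole second after the job is handed in: The riser stands flat and at rest between the rails, within 2 degrees of square to the dock and 12 mm of its middle line, keeping the sprung bar pressed with at least 0.7 N, both candles upright on it within about 15 mm of their places (contact force between riser and stop above 0.7 N and angle between the x axis of riser and the x axis of dock, either way round below 0.035 rad and x of riser in the frame of dock above -0.084 m and y of riser in the frame of dock between -0.012 and 0.012 m and height (world z) of riser below 0.003 m and linear speed of riser below 0.01 m/s and angle between each of jar, tester's own z axis and vertical below 0.05 rad and distance between each of jar, tester and riser below 0.088 m); the robot touches nothing.
It fails at once if shoved hard: more than 20 N between the riser and the dock or its stop, or more than 25 N of the robot on the riser (contact force between riser and dock above 20 N or contact force between any of the fingers, the arm and riser above 25 N).
It fails at once if the ticket holder is pushed (1 N) (contact force between any of the fingers, the arm and ticket above 1 N).
It fails at once if the riser swings more than 20 degrees askew of the dock, tips over 6 degrees or is lifted 10 mm (angle between the x axis of riser and the x axis of dock, either way round above 0.35 rad or angle between riser's own z axis and vertical above 0.105 rad or height (world z) of riser above 0.01 m).
It fails at once if a candle on the riser tips over or is handled (angle between any of jar, tester's own z axis and vertical above 0.3 rad or contact force between the fingers and jar above 1 N or contact force between the fingers and tester above 1 N).
It fails at once if a bystander is moved more than 10 mm (distance of any of tin, cards, lone_jar from where it was at the start of the episode above 0.01 m).
It also fails if it takes over 72 s, if anything falls off the work surface, if the arm or the gripper's body presses on something with over 40 N, if the wrist force passes 120 N, or if a joint passes its speed limit or range.

### The arm

A 6-joint arm with a two-finger parallel gripper is mounted at the origin on a cart in front of the work surface, level with it; the furniture and walls round the work are solid. World frame = base frame: x ahead of the robot, y to its left, z up, the work surface at z = 0. Lengths are in m, angles in degrees, forces in N, time in s.
With the tool pointing down it reaches from about 0.35 to 0.725 m from the base axis. Payload 4.3 kg.
Tool frame: the origin (TCP) lies midway between the tips of the shut fingers; the grasp point (between the pads) lies manip.grasp_offset behind it (manip.grasp_offset is the distance from the TCP to the grasp point, in m); z points along the fingers, y is the direction in which the jaws open and shut (so a half turn about z gives the same grasp; the last joint's range is limited). The gripper opens to 85 mm and grips with 20 to 120 N. Pads are 22 mm wide; open, the fingers measure 114 mm over their backs; the gripper's body (76 mm by 85 mm) begins 54 mm behind the grasp point. The pads swing forward as they close: fully open they stand 13 mm farther back than shut.
Start: joints at [69.941, 21.618, 4.641, 73.018, 0, 83.68], TCP at [0.137, 0.559, 0.231] pointing down, gripper open.
Joint ranges: [-156.06, 156.06], [-48.1, 94.91], [-58.44, 69.94], [-101.28, 121.22], [-78.64, 73.56], [-180, 180]. Speed limits (degrees/s): [147.25, 147.25, 180, 180, 180, 180].

### API

Orientations are given as [roll, pitch, yaw] about the fixed x, y, z axes, in that order (R = Rz(yaw) Ry(pitch) Rx(roll)).
In Python, from bench import manip gives the robot as it stands.
- The arm moves only by the tool arm_command, never from a script. Its arguments are lists of equal length, an entry for each row: "gripper": the closure, from -1 (fully open) to 1 (shut); "dp": the shift along the tool's x, y, z in cm, a list of three; "yaw": the turn about the tool's z in degrees. A call has 1 to 5 rows; each row is the pose to reach, as a shift and turn from the pose commanded when the call began, along the tool's axes at that moment; what a row does not reach only later rows make up. A row lasts 1/8 s, in which the tool goes at most 62.5 mm and 10.7 degrees, less where a joint would pass 70% of its speed; a pose out of reach is approached as far as the arm can. A call with a gripper value outside its range is refused whole. The fingers move at their own pace and stop on an object; the grip force is fixed at half the most. Time passes only in rows, so rows that repeat a pose let the fingers close. It gives the time, the measured TCP pose, the force and the opening at its end, in the units of the state.
- manip.get_state(): the state, without advancing time (a new reading comes with each control period).
- manip.read_camera(name): name is "scene" or "side" or "wrist"; returns a dict with "image" (420x560x3 uint8, blue, green, red), "z_map" (420x560 float32, m along the optical axis (not along the pixel's ray), 0 where there is no reading), "fovy" (degrees; the focal length in pixels is half the picture's height over the tangent of half this angle, whatever the lens; pixels are square), "cx", "cy" (the principal point, pixels), "position" and "attitude" of the camera in the world; the wrist camera has in their place "T_tool_cam" (4x4, takes a point from camera to tool coordinates, whose origin is the TCP and whose axes are the flange's). Camera axes: x right, y down, z forward; pixel columns grow to the right and rows downward; lengths in m; the calibration is good to about 2 mm. A picture is of the moment at which its call begins: read the wrist's pose just before it.
- manip.close_job(): hands the job in, once; it reports no verdict.
The state is a dict: "time_s": time; "qpos": joint angles; "qvel": joint speeds; "joint_torque": joint torques, N m; "position": TCP position; "eef_rot": TCP orientation; "wrist_force": force on the tool from outside, world axes, zero at the start; "moment": the same for the moment, N m; "gripper_width": finger opening in m.
Only numpy, scipy, OpenCV 4.12 (cv2) and the standard library are available. Lean on these libraries where they do the work, as an engineer would, in place of code of your own. Each camera call takes 0.05 s, during which the arm holds its last target.

## Working session

There is one attempt and no reset: what is moved stays moved. The work goes in short steps, Python scripts to look and compute and a tool call to move; the robot and the scene stay as the last step left them, time stands still between calls to the robot, and variables do not carry over. Pictures are saved under pics/ and viewed, and the job is handed in when it is done.

Besides the shell and the picture viewer there is one more tool, called as name([rows], argument=value, ...), one row to a line, values as JSON. arm_command: Moves the arm, as the interface text tells. Its arguments: {"type":"object","properties":{"gripper":{"type":"array","items":{"type":"number"}},"dp":{"type":"array","items":{"type":"array","items":{"type":"number"}}},"yaw":{"type":"array","items":{"type":"number"}}},"required":["gripper","dp","yaw"]}

```bash
ls -la; mkdir -p pics
python3 - <<'E'
from bench import manip
import cv2,numpy as np
print(manip.get_state()); print(manip.grasp_offset)
for n in ["scene","side","wrist"]:
    c=manip.read_camera(n); cv2.imwrite(f"pics/{n}0.png",c["image"]); np.savez(f"pics/{n}0.npz",**{k:v for k,v in c.items()})
    print(n,{k:v for k,v in c.items() if k not in("image","z_map")})
E
```

```text
total 12
drwxr-xr-x  3 agent agent 4096 Dec  5 23:36 .
drwxr-xr-x 23 root  root  4096 Dec  5 23:36 ..
drwxr-xr-x  2 agent agent 4096 Dec  5 23:36 pics
{'time_s': 0.0, 'qpos': array([ 6.99417147e+01,  2.16633789e+01,  4.56307564e+00,  7.30175780e+01,
       -1.01516873e-04,  8.36783391e+01]), 'qvel': array([ 0.11999761, -0.08149517,  0.06225793, -0.01380251,  0.07087161,
       -0.05179467]), 'joint_torque': array([-3.67744624e-04, -4.63608527e+01,  2.69873071e+01,  2.07961217e-02,
       -5.56014072e-05, -1.28814857e-06]), 'position': array([0.13632851, 0.55793674, 0.23034707]), 'eef_rot': array([-1.79882824e+02, -1.28789967e-02,  1.66263363e+02]), 'wrist_force': array([ 0.83297797, -0.59471301,  0.16237475]), 'moment': array([ 0.04157546, -0.01111615, -0.02321011]), 'gripper_width': 0.08570873521924931}
0.0187
scene {'fovy': 51.30488274951697, 'cx': 291.03921008936214, 'cy': 210.6976237103628, 'position': array([ 0.00365996, -1.05316144,  0.59265646]), 'attitude': array([-1.18549141e+02,  6.83683105e-02, -3.30030475e+01])}
side {'fovy': 49.67579853050409, 'cx': 281.4546845163525, 'cy': 204.63035414104422, 'position': array([0.51971391, 0.9475634 , 0.60499087]), 'attitude': array([-114.57467599,   -1.2956289 , -178.43304849])}
wrist {'fovy': 66.20493233166597, 'cx': 281.9469853586709, 'cy': 205.31370249315952, 'T_tool_cam': array([[ 1.26084102e-03, -9.56328936e-01, -2.92289883e-01,
         7.40344581e-02],
       [ 9.99999084e-01,  1.06187977e-03,  8.39350009e-04,
         9.95389832e-04],
       [-4.92317987e-04, -2.92290674e-01,  9.56329399e-01,
        -1.42833793e-01],
       [ 0.00000000e+00,  0.00000000e+00,  0.00000000e+00,
         1.00000000e+00]])}
```

View pics/scene0.png

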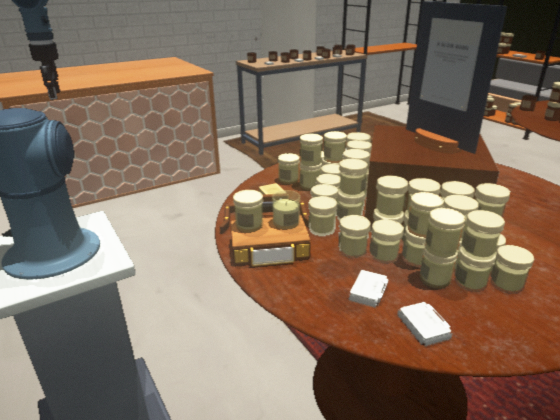

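View pics/side0.png

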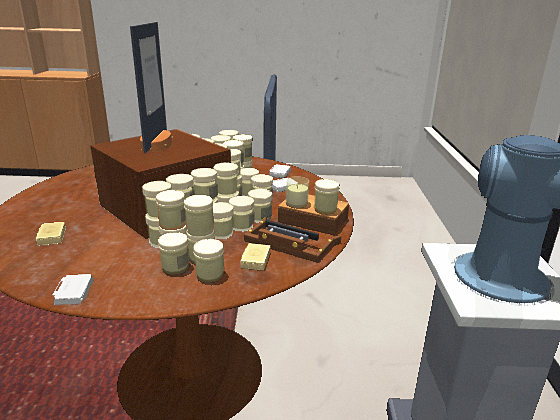

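View pics/wrist0.png

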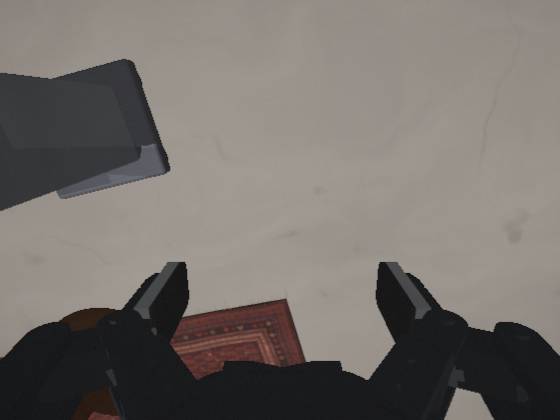

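The scene view shows the riser at about (270,235), with brass lands near (240,254) and (303,250) and the ticket at (272,256). The side view shows the dock at (290,238). Next I'll enlarge these areas.

```bash
cat > h.py <<'E'
import numpy as np,cv2
from scipy.spatial.transform import Rotation as R
def load(n):
    return dict(np.load(f"pics/{n}.npz"))
def pose(c):
    return R.from_euler('xyz',c['attitude'],degrees=True).as_matrix(), c['position']
def foc(c): return 210/np.tan(np.radians(c['fovy'])/2)
def ray(c,u,v):
    M,p=pose(c); f=foc(c); d=np.stack([(np.asarray(u,float)-c['cx'])/f,(np.asarray(v,float)-c['cy'])/f,np.ones(np.shape(u))],-1)
    return p,d@M.T
def onplane(c,u,v,z):
    p,d=ray(c,u,v); s=(z-p[2])/d[...,2]; return p+d*s[...,None]
def cloud(c):
    v,u=np.mgrid[:420,:560]; p,d=ray(c,u,v); return p+d*c['z_map'][...,None]
def proj(c,P):
    M,p=pose(c); q=(np.asarray(P)-p)@M; f=foc(c); return np.stack([q[...,0]/q[...,2]*f+c['cx'],q[...,1]/q[...,2]*f+c['cy']],-1)
E
python3 - <<'E'
from h import *
a=load('scene0')['image'][170:290,210:350]; b=load('side0')['image'][165:285,225:365]
cv2.imwrite('pics/z1.png',cv2.resize(a,None,fx=5,fy=5,interpolation=cv2.INTER_CUBIC))
cv2.imwrite('pics/z2.png',cv2.resize(b,None,fx=5,fy=5,interpolation=cv2.INTER_CUBIC))
E
```

```text
(no output)
```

View pics/z1.png

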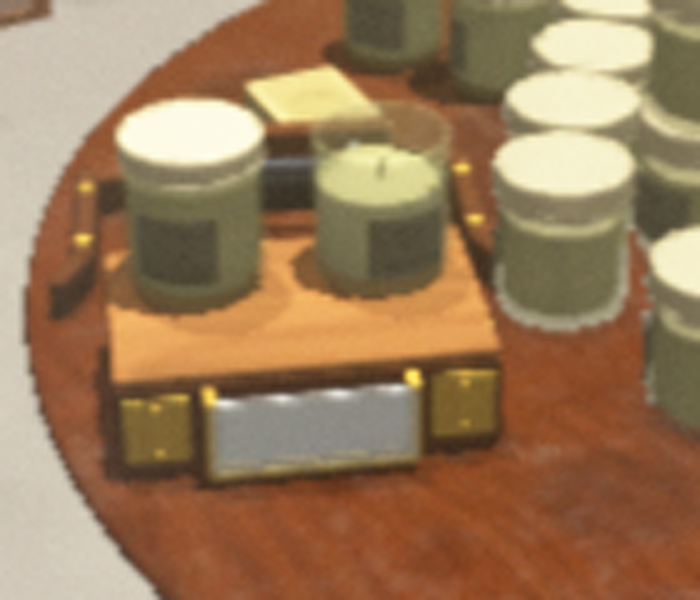

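View pics/z2.png

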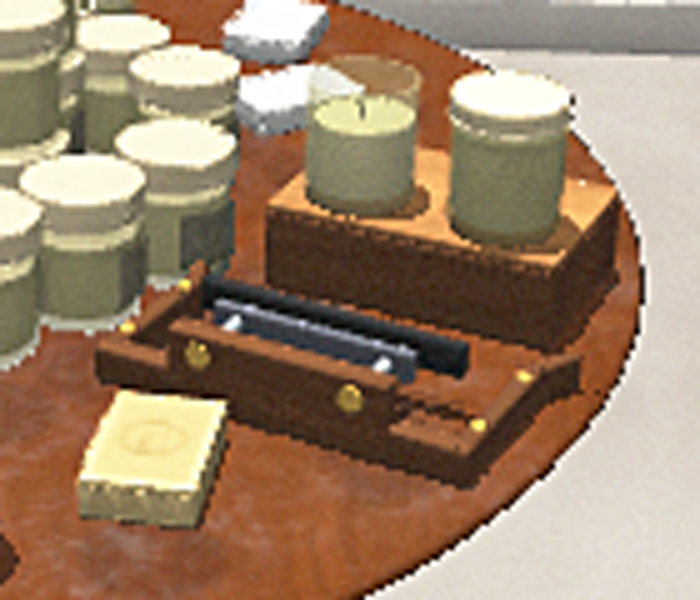

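The scene crop shows the riser top, both brass lands and the ticket. The side crop shows the rails, the dark sprung bar and the yellow tin beyond the dock. I'll fit poses to the ray-cast points next.

Run:
```python
from h import *
cs=load('scene0'); cd=load('side0')
np.set_printoptions(precision=4,suppress=True)
A=cloud(cs);B=cloud(cd)
off=lambda l,o:[(x/5+o[0],y/5+o[1]) for x,y in l]
s=np.array(off([(112,382),(498,357),(107,255),(462,228)],(210,170)))-0.3
print('scene top nl,nr,fl?,fr?',onplane(cs,s[:,0],s[:,1],0.055))
d=np.array(off([(268,208),(553,262),(617,188),(325,148)],(225,165)))-0.3
print('side top fr,fl,nl,nr',onplane(cd,d[:,0],d[:,1],0.055))
# table height check
print('table', A[275,300],B[275,330])
# top points
for n,c,P in(('scene',cs,A),('side',cd,B)):
    hsv=cv2.cvtColor(c['image'],cv2.COLOR_BGR2HSV)
    m=(abs(P[...,2]-0.055)<0.006)&(hsv[...,0]<20)&(hsv[...,2]>140)
    n_,l,st,ce=cv2.connectedComponentsWithStats(m.astype(np.uint8))
    k=1+np.argmax(st[1:,4]); q=P[l==k]; print(n,len(q),q.mean(0),st[k]); r=cv2.minAreaRect((q[:,:2]*1000).astype(np.float32)); print(r,cv2.boxPoints(r))
# screws rails
s=np.array(off([(86,187),(82,240),(462,169),(475,219)],(210,170)))-0.3
print('scene screws',onplane(cs,s[:,0],s[:,1],0.022))
d=np.array(off([(185,285),(127,328),(524,377),(478,426)],(225,165)))-0.3
print('side screws',onplane(cd,d[:,0],d[:,1],0.022))
# brass lands
s=np.array(off([(157,432),(465,404),(313,430)],(210,170))).round().astype(int)
for u,v in s: print('land',A[v,u])
```

```text
scene top nl,nr,fl?,fr? [[ 0.3404 -0.2911  0.055 ]
 [ 0.4972 -0.3685  0.055 ]
 [ 0.3893 -0.1865  0.055 ]
 [ 0.5515 -0.2597  0.055 ]]
side top fr,fl,nl,nr [[ 0.549  -0.243   0.055 ]
 [ 0.3891 -0.1838  0.055 ]
 [ 0.3428 -0.2872  0.055 ]
 [ 0.517  -0.3335  0.055 ]]
table [ 0.4491 -0.4027  0.0006] [ 0.2926 -1.0499 -0.7011]
scene 1198 [ 0.4389 -0.296   0.0548] [ 232  215   79   32 1198]
((446.28424072265625, -274.4211120605469), (118.76258087158203, 177.1984405517578), 66.67766571044922) [[ 341.415  -293.8737]
 [ 504.135  -364.0272]
 [ 551.1534 -254.9685]
 [ 388.4335 -184.815 ]]
side 133 [ 0.4574 -0.2556  0.0553] [295 195  26  20 133]
((470.58306884765625, -265.56768798828125), (66.76750946044922, 135.2415008544922), 5.82352876663208) [[ 430.5105 -201.6832]
 [ 444.2327 -336.2267]
 [ 510.6556 -329.4521]
 [ 496.9334 -194.9087]]
scene screws [[ 0.4368 -0.0584  0.022 ]
 [ 0.4089 -0.1116  0.022 ]
 [ 0.6236 -0.1546  0.022 ]
 [ 0.5966 -0.2066  0.022 ]]
side screws [[ 0.5944 -0.2063  0.022 ]
 [ 0.6226 -0.1518  0.022 ]
 [ 0.408  -0.1111  0.022 ]
 [ 0.435  -0.058   0.022 ]]
land [ 0.3569 -0.299   0.0267]
land [ 0.4872 -0.3584  0.0259]
land [ 0.417  -0.3403  0.0278]
```

```bash
cat >> h.py <<'E'
DO=np.array([0.516,-0.1322]);DY=62.8
def todock(P):
    a=np.radians(DY); d=np.asarray(P)[...,:2]-DO; return np.stack([d[...,0]*np.cos(a)+d[...,1]*np.sin(a),-d[...,0]*np.sin(a)+d[...,1]*np.cos(a)],-1)
def fromdock(q):
    a=np.radians(DY); q=np.asarray(q); return DO+np.stack([q[...,0]*np.cos(a)-q[...,1]*np.sin(a),q[...,0]*np.sin(a)+q[...,1]*np.cos(a)],-1)
E
python3 - <<'E'
from h import *
np.set_printoptions(precision=4,suppress=True)
cs=load('scene0'); cd=load('side0');A=cloud(cs);B=cloud(cd)
off=lambda l,o:np.array([(x/5+o[0],y/5+o[1]) for x,y in l])-0.3
d=off([(208,276),(300,298),(400,325),(466,344)],(225,165)); print('bar',todock(onplane(cd,d[:,0],d[:,1],0.044)))
for n,P in(('s',A),('d',B)):
    q=todock(P.reshape(-1,3)); z=P.reshape(-1,3)[:,2]
    m=(abs(q[:,1])<0.08)&(q[:,0]>-0.06)&(q[:,0]<0.1)&(z>0.03)&(z<0.05)
    print(n,m.sum()); h=np.histogram(q[m,0],bins=np.arange(-.06,.1,.004)); print([(round(b,3),int(c)) for c,b in zip(*h) if c])
    # objects above table near, heights
    P2=P.reshape(-1,3); m=(P2[:,2]>0.012)&(np.hypot(P2[:,0],P2[:,1])<0.8)&(P2[:,0]>0.1)&(P2[:,2]<0.5)
    G=np.zeros((20,20)); 
    ix=((P2[m,0])/0.05).astype(int); iy=((P2[m,1]+0.6)/0.06).astype(int)
    ok=(ix<20)&(iy>=0)&(iy<20); np.maximum.at(G,(iy[ok],ix[ok]),P2[m,2][ok]*1000)
    print('rows y=-.6+.06i, cols x=.05j'); print(G.astype(int)[:,2:17])
print('corners riser in dock',todock([[.3414,-.2939],[.5041,-.3640],[.5512,-.2550],[.3884,-.1848]]))
E
```

```text
bar [[-0.0087 -0.076 ]
 [-0.0116 -0.0198]
 [-0.0116  0.0408]
 [-0.0103  0.0799]]
s 156
[(np.float64(-0.024), 1), (np.float64(-0.02), 14), (np.float64(-0.016), 29), (np.float64(-0.012), 9), (np.float64(-0.008), 1), (np.float64(0.004), 15), (np.float64(0.008), 16), (np.float64(0.012), 2), (np.float64(0.032), 4), (np.float64(0.036), 20), (np.float64(0.04), 25), (np.float64(0.044), 10), (np.float64(0.048), 3), (np.float64(0.052), 7)]
rows y=-.6+.06i, cols x=.05j
[[  0   0   0   0   0   0   0  20  20  19   0   0   0   0   0]
 [  0   0   0   0   0   0   0  19  21  21  80   0   0   0   0]
 [  0   0   0   0   0   0   0   0   0  84  85 162   0   0   0]
 [  0   0   0   0   0   0   0  54  54  86  86 166 165   0   0]
 [  0   0   0   0   0  56  57 129 129  84  85 194 196   0   0]
 [  0   0   0   0  56 137 138 130 129  86  86 166 195 165   0]
 [  0   0   0   0   0 138 139 129 129  23  87 165 167 168   0]
 [  0   0   0   0   0  23  23   0  45   0  24  86  86 166   0]
 [  0   0   0   0   0   0  25  17  46  47   0   0 163 164   0]
 [272   0   0   0   0   0  23  24   0  25  24   0 165 163   0]
 [ 12  
[... 1768 characters left out ...]
   0   0  25  25  83 163 143   0]
 [  0   0   0   0   0   0   0   0   0   0   0  84  83   0   0]
 [  0   0   0   0   0   0   0   0   0   0   0   0   0   0   0]
 [  0   0   0   0   0   0   0   0   0   0   0   0   0   0   0]
 [  0   0   0   0   0   0   0   0   0   0   0   0   0   0   0]
 [  0   0   0   0   0   0   0   0   0   0   0   0   0   0   0]
 [  0   0   0   0   0   0   0   0   0   0   0   0   0   0   0]
 [  0   0   0   0   0   0   0   0   0   0   0   0   0   0   0]
 [  0   0   0   0   0   0   0   0   0   0   0   0   0   0   0]
 [  0   0   0   0   0   0   0   0   0   0   0   0   0   0   0]]
corners riser in dock [[-0.2236  0.0814]
 [-0.2116 -0.0954]
 [-0.0931 -0.0874]
 [-0.1051  0.0894]]
```

Run:
```python
from h import *
np.set_printoptions(precision=4,suppress=True)
for n in('scene0','side0'):
    c=load(n);P=cloud(c).reshape(-1,3); q=todock(P)
    m=(q[:,1]<-0.098)&(q[:,1]>-0.25)&(q[:,0]>-0.32)&(q[:,0]<0.1)&(P[:,2]>0.012)&(P[:,2]<0.1)
    G=np.zeros((22,8)); np.maximum.at(G,(((q[m,0]+.32)/.02).astype(int),((q[m,1]+.25)/.02).astype(int)),P[m,2]*1000)
    print(n,'rows x=-.32+.02i cols y=-.25+.02j'); print(G.astype(int))
print('approach pts', fromdock([[-0.27,0.07],[-0.27,-0.07],[-0.25,0.07]]))
```

```text
scene0 rows x=-.32+.02i cols y=-.25+.02j
[[19 20 21 19  0  0  0  0]
 [ 0 18 19  0  0  0  0  0]
 [ 0  0  0  0  0  0  0  0]
 [84  0  0  0  0  0  0  0]
 [85 85 84 84  0  0  0  0]
 [84 86 85 85 81  0  0  0]
 [84 85 86 86 85  0  0  0]
 [84 86 85 84 82  0  0  0]
 [ 0 83 83  0  0  0  0  0]
 [ 0  0  0  0 25 77  0  0]
 [ 0  0  0 80 85 85 84  0]
 [ 0  0  0 85 85 86 85 84]
 [98 99 95 84 85 86 85 79]
 [70 98 99 83 85 85 84 23]
 [ 0  0 98 85 85 85 82 23]
 [ 0  0 85 85 87 86 85 23]
 [ 0  0  0 85 85 85 76 23]
 [ 0 81 86 85 84  0 20 24]
 [ 0 84 85 85 86  0 22 22]
 [ 0 85 86 86 85  0  0  0]
 [ 0 85 85 84 84  0  0  0]
 [ 0  0  0  0  0  0  0  0]]
side0 rows x=-.32+.02i cols y=-.25+.02j
[[13 21 20 20  0  0  0  0]
 [ 0 18 20 19  0  0  0  0]
 [ 0  0  0  0  0  0  0  0]
 [84  0  0  0  0  0  0  0]
 [85 83 83 80  0  0  0  0]
 [85 85 85 85 84  0  0  0]
 [86 86 85 87 86  0  0  0]
 [83 87 85 87 86  0  0  0]
 [ 0 85 87 83  0  0  0  0]
 [ 0  0  0  0  0  0  0  0]
 [ 0  0  0  0 85 85 85  0]
 [ 0  0  0 83 86 85 86 83]
 [ 0  0  0 85 85 85 86 83]
 [ 0  0 97  0 85 87 86 23]
 [ 0  0 99 85 87 86 84 24]
 [93 98 99 86 86 87 85 24]
 [87 99 77 86 86 86 84 23]
 [ 0 99 86 87 85 85  0 23]
 [ 0 96 86 86 86 86  0 24]
 [ 0  0 85 85 86 83  0  0]
 [ 0  0  0 86 85  0  0  0]
 [ 0  0  0  0  0  0  0  0]]
approach pts [[ 0.3303 -0.3403]
 [ 0.4548 -0.4043]
 [ 0.3395 -0.3226]]
```

arm_command([
  [-4,4,0],
  [-8,8,0],
  [-12,12,0],
  [-15,16,0],
  [-18,20,0],
], gripper=[1,1,1,1,1], yaw=[0,0,0,0,0])

```text
time_s: 0.78
position: [0.3496, 0.6997, 0.2285]
eef_rot: [179.6, 0.1, 166.2]
wrist_force: [1.0, 1.9, 0.5]
gripper_width: 0.0005
```

arm_command([
  [-2.4,-5.6,0],
  [-4.8,-11.2,0],
  [-7.2,-16.8,0],
  [-9.6,-22.4,0],
  [-12,-28,0],
], gripper=[1,1,1,1,1], yaw=[-8,-16,-24,-32,-40])

```text
time_s: 1.4
position: [0.3938, 0.4202, 0.2275]
eef_rot: [179.8, 0.3, -153.5]
wrist_force: [0.4, -0.9, 0.6]
gripper_width: 0.0002
```

arm_command([
  [1.9,-5.7,0],
  [3.8,-11.4,0],
  [5.8,-17.2,0],
  [7.7,-23,0],
  [9.7,-28.7,0],
], gripper=[1,1,1,1,1], yaw=[-7,-14,-21,-29,-36.5])

```text
time_s: 2.02
position: [0.4338, 0.1202, 0.2261]
eef_rot: [-180.0, 0.4, -117.0]
wrist_force: [0.0, 0.5, 0.1]
gripper_width: 0.0003
```

arm_command([
  [6,-1.4,0],
  [12,-2.8,0],
  [18,-4.2,0],
  [24,-5.7,0],
  [30,-7.1,0],
], gripper=[1,1,1,1,1], yaw=[0,0,0,0,0])

```text
time_s: 2.65
position: [0.359, -0.1789, 0.2241]
eef_rot: [-180.0, 0.4, -117.2]
wrist_force: [1.8, 0.7, 0.0]
gripper_width: -0.0003
```

arm_command([
  [5,-1.2,0],
  [10,-2.4,0],
  [14,-3.3,0],
  [14,-3.3,0],
  [14,-3.3,0],
], gripper=[1,1,1,1,1], yaw=[0,0,0,0,0])

```text
time_s: 3.28
position: [0.3248, -0.316, 0.2228]
eef_rot: [179.9, 0.5, -117.2]
wrist_force: [0.6, -0.1, 0.3]
gripper_width: 0.0002
```

```bash
cat > st.py <<'E'
from bench import manip
from h import *
np.set_printoptions(precision=4,suppress=True)
s=manip.get_state(); print(s['time_s'],s['position'],s['eef_rot'],'dock',todock(s['position']))
a=np.radians(DY); f=s['wrist_force']; print('F dock',f[0]*np.cos(a)+f[1]*np.sin(a),-f[0]*np.sin(a)+f[1]*np.cos(a),f[2], s['qpos'])
E
python3 st.py
```

```text
3.275 [ 0.3248 -0.316   0.2228] [ 179.9463    0.464  -117.2492] dock [-0.2508  0.086 ]
F dock 0.19699707434156244 -0.5176722151653855 0.2661296981361192 [ -52.5134    7.9064  -14.848    67.4922    0.3968 -115.2653]
```

arm_command([
  [2,-2.2,3],
  [2,-2.2,9],
  [2,-2.2,15],
  [2,-2.2,19],
  [2,-2.2,20],
], gripper=[1,1,1,1,1], yaw=[0,0,0,0,0])

```text
time_s: 3.9
position: [0.3349, -0.3397, 0.0207]
eef_rot: [179.7, 0.6, -117.1]
wrist_force: [-0.5, 0.7, 0.5]
gripper_width: -0.0002
```

```bash
python3 st.py
python3 - <<'E'
from bench import manip
from h import *
c=manip.read_camera('scene'); cv2.imwrite('pics/s1.png',cv2.resize(c['image'][160:300,200:360],None,fx=5,fy=4.3,interpolation=cv2.INTER_CUBIC))
c=manip.read_camera('wrist'); cv2.imwrite('pics/w1.png',c['image'])
E
```

```text
3.9 [ 0.3349 -0.3397  0.0207] [ 179.7       0.571  -117.1262] dock [-0.2673  0.0662]
F dock 0.3448092772676351 0.7716140841117358 0.4851083136605471 [ -53.2843   21.22    -30.1556   39.1454    0.3802 -116.1614]
```

View pics/s1.png

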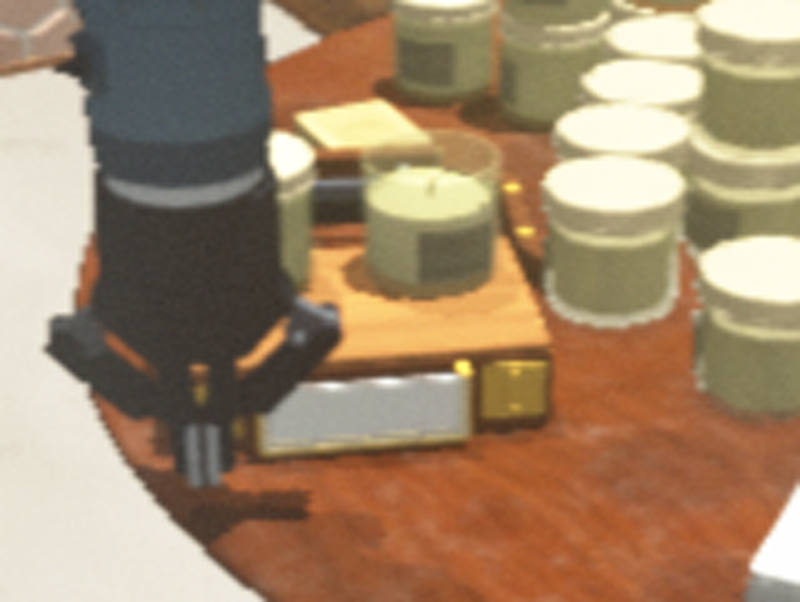

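View pics/w1.png

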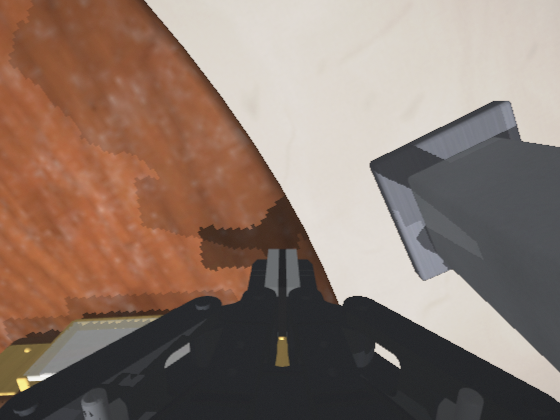

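The tool is down in front of the left land. The fingers are at (205,450) in the scene crop and clear of the ticket at (365,410). I'll approach and make the first nudge.

arm_command([
  [-1.2,0,0],
  [-2.2,0,0],
  [-2.6,0,0],
  [-2.8,0,0],
], gripper=[1,1,1,1], yaw=[0,0,0,0])

```text
time_s: 4.5
position: [0.3494, -0.3183, 0.0237]
eef_rot: [-179.9, 0.4, -117.2]
wrist_force: [0.5, 0.1, 0.4]
gripper_width: 0.0002
```

arm_command([
  [-0.3,0,0],
  [-0.6,0,0],
  [-0.9,0,0],
], gripper=[1,1,1], yaw=[0,0,0])

```text
time_s: 4.88
position: [0.3531, -0.3103, 0.0232]
eef_rot: [180.0, 0.4, -117.3]
wrist_force: [-0.3, -1.2, 0.7]
gripper_width: 0.0001
```

```bash
python3 st.py
```

```text
4.875 [ 0.3531 -0.3103  0.0232] [ 179.996     0.4099 -117.2541] dock [-0.2329  0.0635]
F dock -1.1976112803843262 -0.3070570658084232 0.6876801328720855 [ -49.3027   20.1048  -31.4602   38.5926    0.3785 -112.0491]
```

arm_command([
  [-0.3,0,0],
  [-0.6,0,0],
  [-0.9,0,0],
  [-1.1,0,0],
], gripper=[1,1,1,1], yaw=[0,0,0,0])

```text
time_s: 5.38
position: [0.3576, -0.3004, 0.0232]
eef_rot: [180.0, 0.4, -117.2]
wrist_force: [-4.1, -3.4, 0.2]
gripper_width: -0.0001
```

```bash
python3 st.py
cat > look.py <<'E'
import sys
from bench import manip
from h import *
np.set_printoptions(precision=4,suppress=True)
n=sys.argv[1]
for cam in ('scene','side'):
    c=manip.read_camera(cam); np.savez(f'pics/{cam}{n}.npz',**c)
    x=c['image'][150:290,200:360]; cv2.imwrite(f'pics/{cam}{n}.png',cv2.resize(x,None,fx=5,fy=4.25,interpolation=cv2.INTER_CUBIC))
    P=cloud(c); q=todock(P)
    hsv=cv2.cvtColor(c['image'],cv2.COLOR_BGR2HSV)
    m=(abs(P[...,2]-0.055)<0.007)&(hsv[...,0]<20)&(hsv[...,2]>90)&(q[...,0]>-.26)&(q[...,0]<0.02)&(abs(q[...,1])<0.13)
    k,l,st,ce=cv2.connectedComponentsWithStats(m.astype(np.uint8))
    keep=np.isin(l,[i for i in range(1,k) if st[i,4]>30])
    pts=q[keep]*1000
    if len(pts)>50:
        r=cv2.minAreaRect(pts.astype(np.float32)); print(cam,len(pts),r, 'box',cv2.boxPoints(r).round(1).tolist())
E
python3 look.py 2
```

```text
5.375 [ 0.3576 -0.3004  0.0232] [ 179.9528    0.3733 -117.2493] dock [-0.222   0.0639]
F dock -4.849113424631666 2.085211108781793 0.2173196408191235 [ -48.044    19.8432  -31.8645   38.469     0.3322 -110.7954]
scene 927 ((-151.97987365722656, -28.56104278564453), (122.9263916015625, 132.0151824951172), 0.5566689372062683) box [[-214.10000610351562, 36.79999923706055], [-212.8000030517578, -95.19999694824219], [-89.9000015258789, -94.0], [-91.19999694824219, 38.0]]
side 451 ((-148.635009765625, -2.4531097412109375), (123.71907806396484, 177.37548828125), 0.8290731310844421) box [[-211.8000030517578, 85.30000305175781], [-209.1999969482422, -92.0], [-85.5, -90.19999694824219], [-88.0999984741211, 87.0999984741211]]
```

View pics/scene2.png

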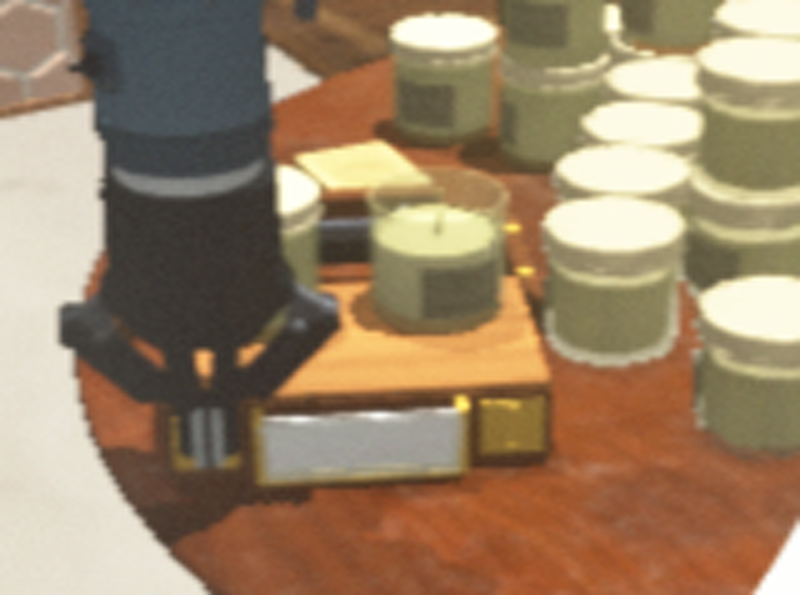

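View pics/side2.png

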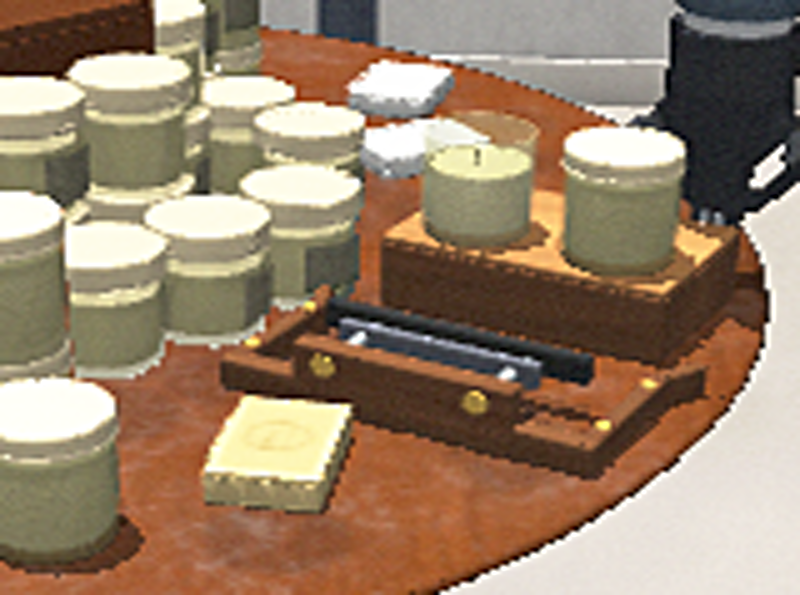

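The first nudge worked. The views show the riser nearly square at (475,290), about +0.7° with y ≈ −3 mm, and both candles standing. I'll push the left land a little more, then switch to the right.

arm_command([
  [-0.3,0,0],
  [-0.55,0,0],
  [-0.6,0,0],
], gripper=[1,1,1], yaw=[0,0,0])

```text
time_s: 5.85
position: [0.3608, -0.295, 0.0232]
eef_rot: [180.0, 0.4, -117.2]
wrist_force: [-3.4, -2.5, -1.8]
gripper_width: -0.0003
```

arm_command([
  [2.5,0,0],
  [3.5,-3,0],
  [3.5,-9,0],
  [3.5,-14,0],
  [3.5,-14,0],
], gripper=[1,1,1,1,1], yaw=[0,0,0,0,0])

```text
time_s: 6.48
position: [0.4742, -0.3923, 0.0235]
eef_rot: [-179.6, 0.5, -117.1]
wrist_force: [0.8, 0.3, 0.1]
gripper_width: -0.0003
```

```bash
python3 st.py
```

```text
6.475 [ 0.4742 -0.3923  0.0235] [-179.6499    0.4753 -117.1238] dock [-0.2505 -0.0817]
F dock 0.6462555505124913 -0.5828569858611664 0.1319258602869094 [ -45.7935   33.6804   -8.1682   47.9719    0.5624 -108.6674]
```

arm_command([
  [-1.4,0.5,0],
  [-2.4,0.5,0],
  [-2.7,0.5,0],
  [-3,0.5,0],
  [-3.3,0.5,0],
], gripper=[1,1,1,1,1], yaw=[0,0,0,0,0])

```text
time_s: 7.1
position: [0.4798, -0.3591, 0.0236]
eef_rot: [-180.0, 0.4, -117.3]
wrist_force: [-1.8, -3.6, 0.1]
gripper_width: -0.0001
```

arm_command([
  [-0.3,0,0],
  [-0.6,0,0],
  [-0.8,0,0],
], gripper=[1,1,1], yaw=[0,0,0])

```text
time_s: 7.48
position: [0.4841, -0.3524, 0.0236]
eef_rot: [-179.9, 0.4, -117.3]
wrist_force: [-0.1, -3.8, -1.2]
gripper_width: 0.0002
```

```bash
python3 st.py; python3 look.py 3
```

```text
7.475 [ 0.4841 -0.3524  0.0236] [-179.9225    0.3582 -117.2537] dock [-0.2105 -0.0723]
F dock -3.384976904687911 -1.6371950723416897 -1.1514745773501158 [ -42.3144   32.1959  -10.8364   46.986     0.366  -105.0605]
scene 943 ((-144.68478393554688, 19.91419219970703), (118.70122528076172, 126.1061019897461), 0.9145090579986572) box [[-205.0, 82.0], [-203.0, -44.099998474121094], [-84.30000305175781, -42.20000076293945], [-86.30000305175781, 83.9000015258789]]
side 467 ((-137.98455810546875, -3.4916000366210938), (122.316162109375, 179.71409606933594), 1.8168596029281616) box [[-202.0, 84.4000015258789], [-196.3000030517578, -95.19999694824219], [-74.0, -91.4000015258789], [-79.69999694824219, 88.30000305175781]]
```

View pics/scene3.png

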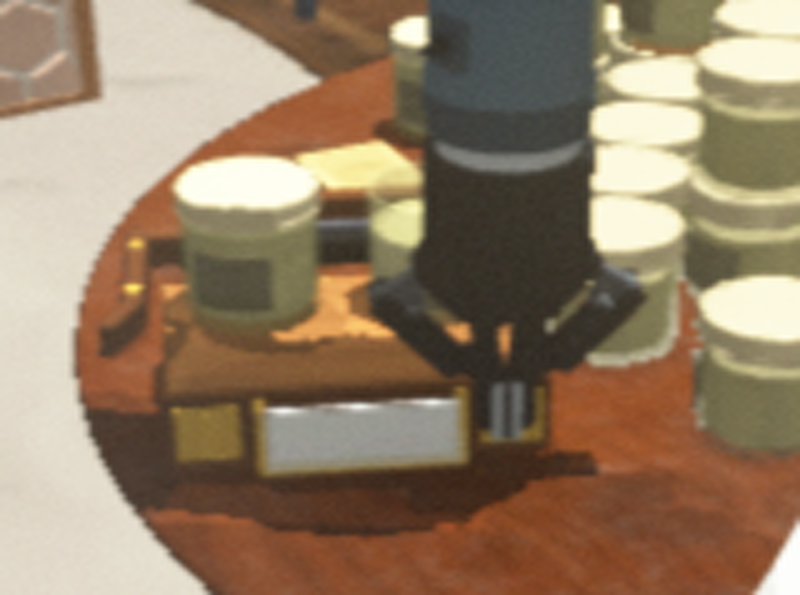

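arm_command([
  [2.6,0,0],
  [3,5,0],
  [3,10,0],
  [3,14.1,0],
  [1.6,14.1,0],
], gripper=[1,1,1,1,1], yaw=[0,0,0,0,0])

```text
time_s: 8.2
position: [0.3473, -0.2974, 0.0223]
eef_rot: [179.7, 0.6, -117.4]
wrist_force: [0.3, 0.5, -0.2]
gripper_width: 0.0005
```

arm_command([
  [-0.8,0,0],
  [-1.2,0,0],
  [-1.6,0,0],
  [-2,0,0],
  [-2.5,0,0],
], gripper=[1,1,1,1,1], yaw=[0,0,0,0,0])

```text
time_s: 8.82
position: [0.3622, -0.2804, 0.0237]
eef_rot: [180.0, 0.2, -117.3]
wrist_force: [-4.9, -3.5, 2.0]
gripper_width: -0.0001
```

```bash
python3 st.py; python3 look.py 4
```

```text
8.825 [ 0.3622 -0.2804  0.0237] [ 179.9863    0.236  -117.2786] dock [-0.2021  0.069 ]
F dock -5.363498177075831 2.7457127839514546 2.0448230506521123 [ -45.8366   18.9006  -33.2436   37.9439    0.2193 -108.5583]
scene 986 ((-135.6752166748047, -30.848716735839844), (132.9217529296875, 124.66726684570312), 87.10785675048828) box [[-201.3000030517578, -94.0999984741211], [-76.80000305175781, -100.4000015258789], [-70.0999984741211, 32.400001525878906], [-194.60000610351562, 38.70000076293945]]
side 467 ((-131.21685791015625, -5.3957977294921875), (178.88478088378906, 119.5125732421875), 87.27461242675781) box [[-195.1999969482422, -91.9000015258789], [-75.80000305175781, -97.5999984741211], [-67.30000305175781, 81.0999984741211], [-186.6999969482422, 86.80000305175781]]
```

View pics/scene4.png

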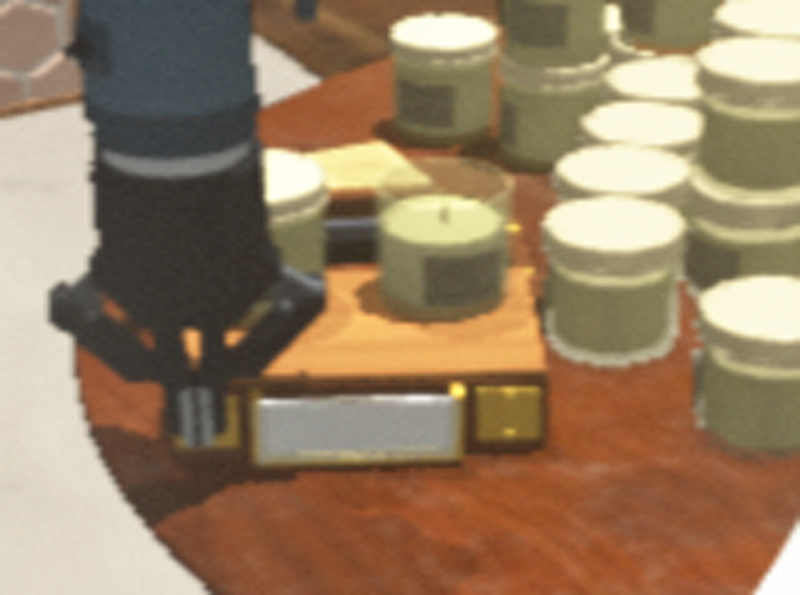

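arm_command([
  [2.6,0,0],
  [2.8,-5,0],
  [2.8,-10,0],
  [2.8,-14.8,0],
  [1.4,-14.8,0],
], gripper=[1,1,1,1,1], yaw=[0,0,0,0,0])

```text
time_s: 9.55
position: [0.4917, -0.3618, 0.0233]
eef_rot: [-179.7, 0.4, -117.2]
wrist_force: [-0.1, 0.8, -0.6]
gripper_width: 0.0002
```

arm_command([
  [-0.7,0,0],
  [-1.1,0,0],
  [-1.5,0.1,0],
  [-2,0.2,0],
  [-2.6,0.3,0],
], gripper=[1,1,1,1,1], yaw=[0,0,0,0,0])

```text
time_s: 10.18
position: [0.4969, -0.3351, 0.024]
eef_rot: [-179.9, 0.4, -117.3]
wrist_force: [0.7, -4.2, 0.1]
gripper_width: 0.0001
```

```bash
python3 st.py; python3 look.py 5
```

```text
10.175 [ 0.4969 -0.3351  0.024 ] [-179.934     0.3785 -117.2715] dock [-0.1892 -0.0758]
F dock -3.4350618014796344 -2.5389081998100966 0.1455436485677647 [ -40.2595   32.2303  -10.7121   47.0784    0.3837 -102.9878]
scene 946 ((-126.1364517211914, 18.949249267578125), (121.23785400390625, 133.1355438232422), 3.659970283508301) box [[-190.89999389648438, 81.5], [-182.39999389648438, -51.400001525878906], [-61.400001525878906, -43.599998474121094], [-69.9000015258789, 89.30000305175781]]
side 485 ((-118.42979431152344, -1.4514541625976562), (121.12248229980469, 180.64244079589844), 3.8506505489349365) box [[-184.89999389648438, 84.5999984741211], [-172.8000030517578, -95.5999984741211], [-51.900001525878906, -87.5], [-64.0999984741211, 92.69999694824219]]
```

View pics/scene5.png

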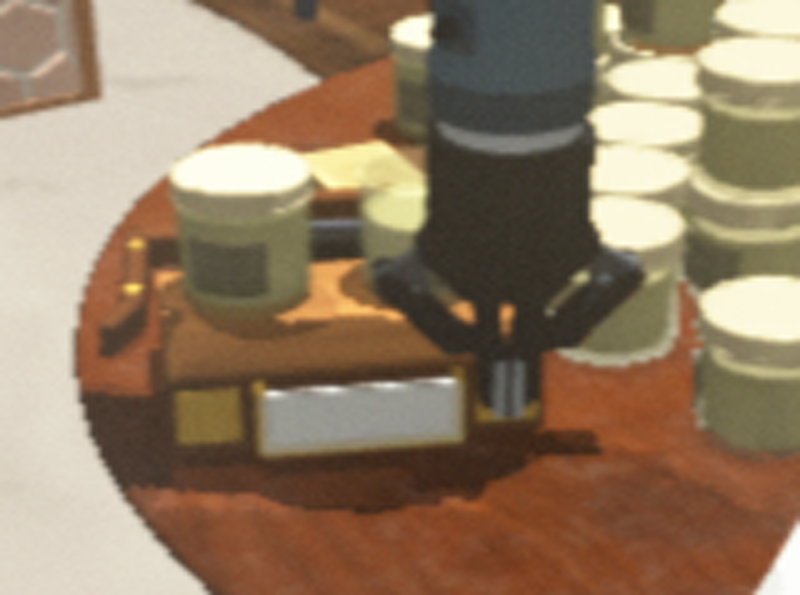

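arm_command([
  [2.8,0,0],
  [3.2,5,0],
  [3.2,10,0],
  [3.2,14.8,0],
  [2,14.8,0],
], gripper=[1,1,1,1,1], yaw=[0,0,0,0,0])

```text
time_s: 10.9
position: [0.351, -0.2796, 0.0219]
eef_rot: [179.5, 0.7, -117.4]
wrist_force: [-0.2, 0.5, -0.3]
gripper_width: -0.0001
```

arm_command([
  [-0.7,0,0],
  [-1.1,0,0],
  [-1.5,0.1,0],
  [-2,0.1,0],
  [-2.5,0.2,0],
], gripper=[1,1,1,1,1], yaw=[0,0,0,0,0])

```text
time_s: 11.52
position: [0.3658, -0.2625, 0.0237]
eef_rot: [-180.0, 0.3, -117.3]
wrist_force: [-3.1, -3.6, 2.2]
gripper_width: -0.0001
```

```bash
python3 st.py; python3 look.py 6
```

```text
11.525 [ 0.3658 -0.2625  0.0237] [-179.9889    0.3052 -117.2681] dock [-0.1845  0.074 ]
F dock -4.635009425564242 1.126367419248984 2.232309168155092 [ -43.9497   18.1395  -34.4034   37.5341    0.2955 -106.6818]
scene 985 ((-117.73759460449219, -24.146438598632812), (140.3971405029297, 121.4345703125), 88.4884033203125) box [[-180.3000030517578, -92.69999694824219], [-58.900001525878906, -95.9000015258789], [-55.20000076293945, 44.400001525878906], [-176.60000610351562, 47.599998474121094]]
side 468 ((-112.68310546875, -1.8989486694335938), (179.26438903808594, 121.12527465820312), 87.85169982910156) box [[-176.60000610351562, -89.19999694824219], [-55.5, -93.69999694824219], [-48.79999923706055, 85.4000015258789], [-169.8000030517578, 89.9000015258789]]
```

View pics/side6.png

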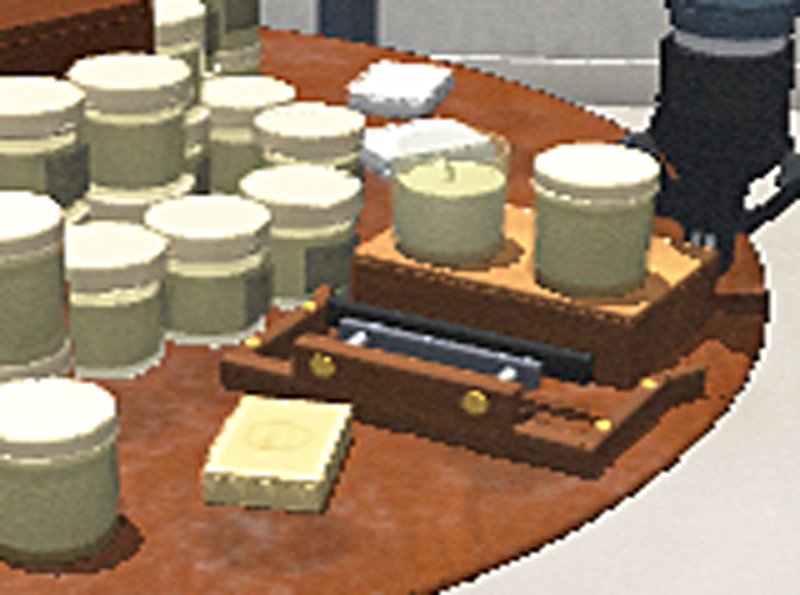

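arm_command([
  [2.6,0,0],
  [2.8,-5,0],
  [2.8,-10,0],
  [2.8,-15,0],
  [1.6,-15,0],
], gripper=[1,1,1,1,1], yaw=[0,0,0,0,0])

```text
time_s: 12.25
position: [0.4958, -0.3465, 0.0233]
eef_rot: [-179.7, 0.5, -117.2]
wrist_force: [0.4, -0.1, -0.5]
gripper_width: 0.0002
```

arm_command([
  [-0.7,0,0],
  [-1.1,0,0],
  [-1.5,0.1,0],
  [-2,0.1,0],
  [-2.5,0.2,0],
], gripper=[1,1,1,1,1], yaw=[0,0,0,0,0])

```text
time_s: 12.88
position: [0.5017, -0.3222, 0.0241]
eef_rot: [-179.9, 0.3, -117.3]
wrist_force: [0.8, -3.6, -0.8]
gripper_width: 0.0001
```

```bash
python3 st.py; python3 look.py 7
```

```text
12.875 [ 0.5017 -0.3222  0.0241] [-179.9068    0.3488 -117.2744] dock [-0.1755 -0.0742]
F dock -2.7943993953152235 -2.352712049994997 -0.7646986523730043 [ -38.9862   31.8875  -11.3044   46.7876    0.3605 -101.7114]
scene 918 ((-111.01686096191406, 15.358116149902344), (120.95211029052734, 141.04165649414062), 2.344428539276123) box [[-174.3000030517578, 83.30000305175781], [-168.60000610351562, -57.599998474121094], [-47.70000076293945, -52.599998474121094], [-53.5, 88.30000305175781]]
side 501 ((-105.35857391357422, -0.1830596923828125), (121.84050750732422, 177.9006805419922), 3.4171910285949707) box [[-171.5, 85.0], [-160.89999389648438, -92.5999984741211], [-39.20000076293945, -85.30000305175781], [-49.79999923706055, 92.19999694824219]]
```

View pics/scene7.png

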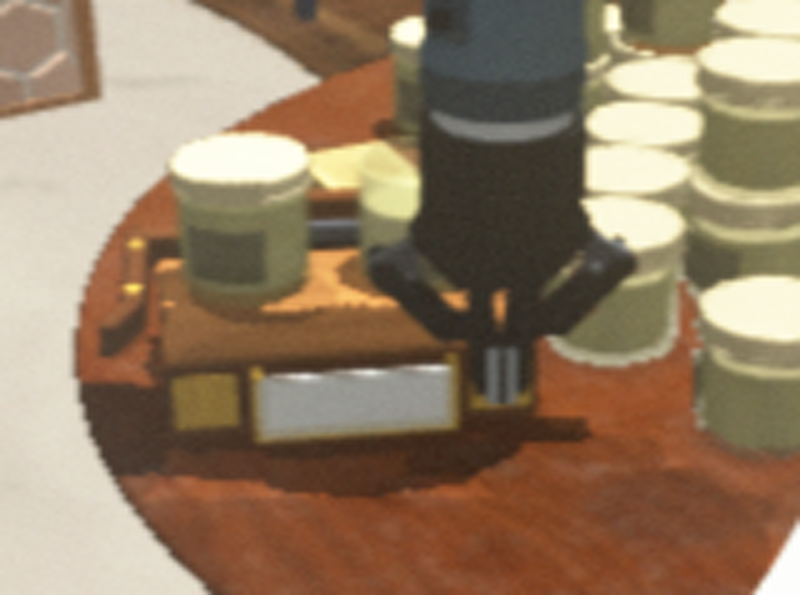

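arm_command([
  [2.8,0,0],
  [3.2,5,0],
  [3.2,10,0],
  [3.2,14.7,0],
  [1.9,14.7,0],
], gripper=[1,1,1,1,1], yaw=[0,0,0,0,0])

```text
time_s: 13.6
position: [0.3572, -0.2665, 0.0223]
eef_rot: [179.6, 0.6, -117.4]
wrist_force: [-0.2, -0.5, -0.1]
gripper_width: -0.0
```

arm_command([
  [-0.7,0,0],
  [-1.1,0,0],
  [-1.5,0.1,0],
  [-2,0.1,0],
  [-2.5,0.2,0],
], gripper=[1,1,1,1,1], yaw=[0,0,0,0,0])

```text
time_s: 14.22
position: [0.3718, -0.2489, 0.0239]
eef_rot: [-180.0, 0.3, -117.3]
wrist_force: [-3.7, -4.2, 1.4]
gripper_width: -0.0005
```

```bash
python3 st.py; python3 look.py 8
```

```text
14.225 [ 0.3718 -0.2489  0.0239] [-179.9851    0.2807 -117.2764] dock [-0.1697  0.0749]
F dock -5.3788220758849015 1.3502620598820765 1.3955102607870744 [ -42.1278   17.8424  -34.825    37.3902    0.2751 -104.8516]
scene 950 ((-102.93162536621094, -23.18023681640625), (140.7140350341797, 123.64203643798828), 87.63443756103516) box [[-167.60000610351562, -90.9000015258789], [-44.099998474121094, -96.0], [-38.29999923706055, 44.599998474121094], [-161.8000030517578, 49.70000076293945]]
side 487 ((-103.95751190185547, -1.6260986328125), (180.24948120117188, 135.99835205078125), 88.07745361328125) box [[-174.89999389648438, -89.4000015258789], [-39.0, -94.0], [-33.0, 86.19999694824219], [-168.89999389648438, 90.69999694824219]]
```

View pics/side8.png

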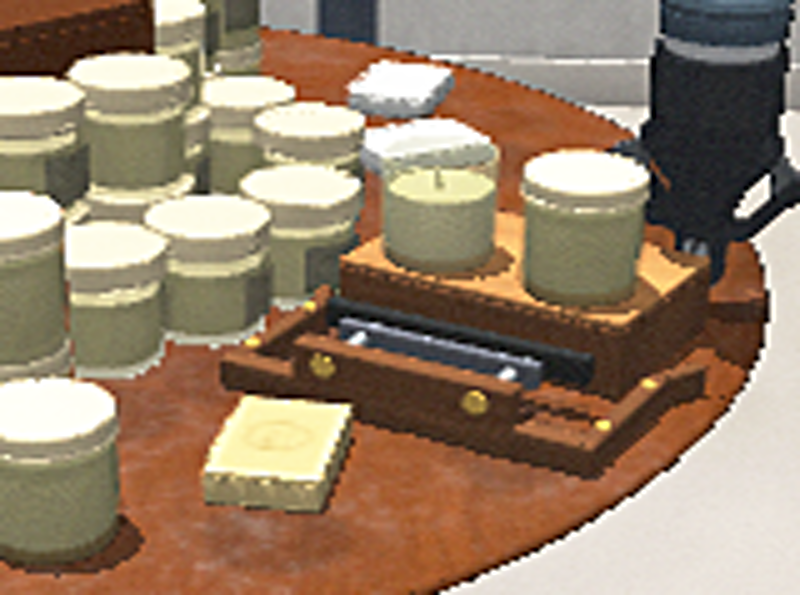

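arm_command([
  [2.6,0,0],
  [2.8,-5,0],
  [2.8,-10,0],
  [2.8,-15,0],
  [1.6,-15,0],
], gripper=[1,1,1,1,1], yaw=[0,0,0,0,0])

```text
time_s: 14.95
position: [0.5017, -0.3328, 0.0234]
eef_rot: [-179.7, 0.5, -117.2]
wrist_force: [-0.7, 1.0, -0.1]
gripper_width: 0.0002
```

arm_command([
  [-0.7,0,0],
  [-1.1,0,0],
  [-1.5,0.1,0],
  [-2,0.1,0],
  [-2.4,0.2,0],
], gripper=[1,1,1,1,1], yaw=[0,0,0,0,0])

```text
time_s: 15.58
position: [0.5073, -0.3091, 0.0242]
eef_rot: [-179.9, 0.4, -117.3]
wrist_force: [0.2, -3.8, -1.0]
gripper_width: -0.0003
```

```bash
python3 st.py; python3 look.py 9
```

```text
15.575 [ 0.5073 -0.3091  0.0242] [-179.9143    0.3612 -117.2622] dock [-0.1613 -0.0731]
F dock -3.2618641411934846 -1.8879167291887289 -0.9890452383983249 [ -37.6688   31.6612  -11.692    46.6277    0.3707 -100.4062]
scene 874 ((-95.4178466796875, 17.83258056640625), (123.27272033691406, 138.31057739257812), 3.1072278022766113) box [[-160.6999969482422, 83.5], [-153.1999969482422, -54.599998474121094], [-30.100000381469727, -47.900001525878906], [-37.599998474121094, 90.19999694824219]]
side 489 ((-90.41432189941406, 0.08050537109375), (121.58312225341797, 179.62844848632812), 2.3019747734069824) box [[-154.8000030517578, 87.4000015258789], [-147.5, -92.0999984741211], [-26.100000381469727, -87.19999694824219], [-33.29999923706055, 92.30000305175781]]
```

View pics/side9.png

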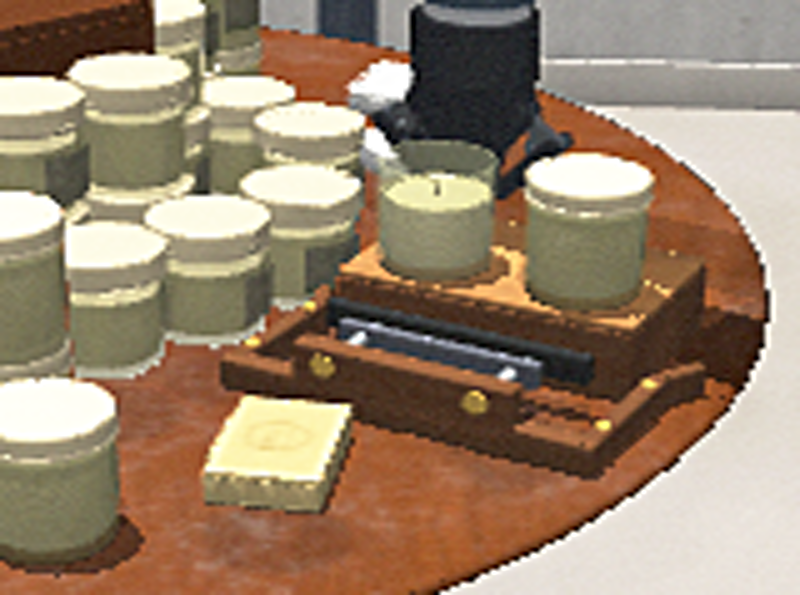

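arm_command([
  [2.8,0,0],
  [3.1,5,0],
  [3.1,10,0],
  [3.1,14.5,0],
  [1.8,14.5,0],
], gripper=[1,1,1,1,1], yaw=[0,0,0,0,0])

```text
time_s: 16.3
position: [0.3652, -0.2539, 0.0225]
eef_rot: [179.6, 0.6, -117.4]
wrist_force: [1.2, -0.2, 0.4]
gripper_width: -0.0001
```

arm_command([
  [-0.7,0,0],
  [-1.1,0,0],
  [-1.5,0.1,0],
  [-1.9,0.1,0],
  [-2.2,0.1,0],
], gripper=[1,1,1,1,1], yaw=[0,0,0,0,0])

```text
time_s: 16.92
position: [0.3788, -0.2392, 0.024]
eef_rot: [180.0, 0.3, -117.3]
wrist_force: [-3.1, -3.1, 2.8]
gripper_width: 0.0002
```

```bash
python3 st.py; python3 look.py 10
```

```text
16.925 [ 0.3788 -0.2392  0.024 ] [ 179.9908    0.2553 -117.2738] dock [-0.1579  0.0731]
F dock -4.1660013391477975 1.304547760880469 2.7587379714387756 [ -40.5701   17.9018  -34.7218   37.4441    0.2464 -103.2965]
scene 901 ((-91.06893920898438, -25.56572723388672), (135.46524047851562, 122.71389770507812), 87.5908432006836) box [[-155.1999969482422, -90.69999694824219], [-32.599998474121094, -95.80000305175781], [-26.899999618530273, 39.5], [-149.5, 44.70000076293945]]
side 503 ((-86.34796142578125, 0.08325958251953125), (178.4474334716797, 126.9783935546875), 88.30624389648438) box [[-152.39999389648438, -87.19999694824219], [-25.5, -91.0], [-20.200000762939453, 87.4000015258789], [-147.1999969482422, 91.0999984741211]]
```

View pics/scene10.png

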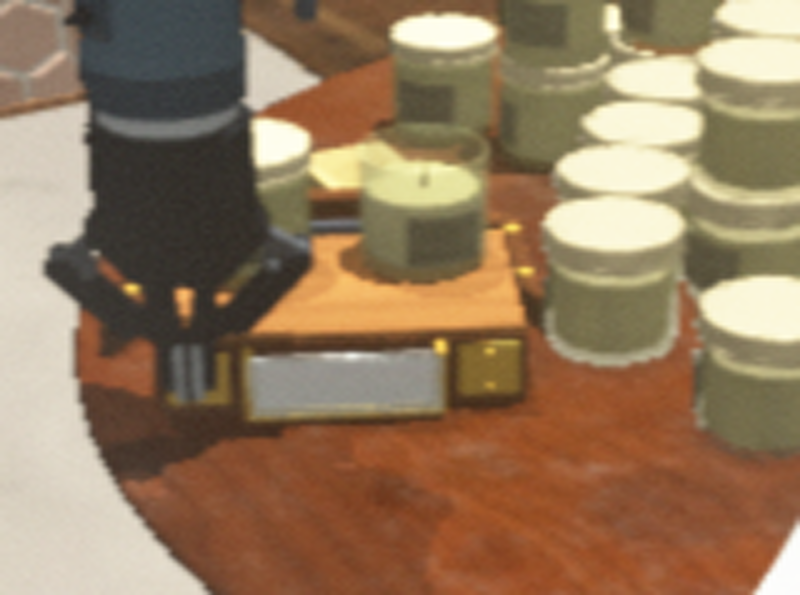

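arm_command([
  [2.6,0,0],
  [2.8,-5,0],
  [2.8,-10,0],
  [2.8,-14.8,0],
  [1.6,-14.8,0],
], gripper=[1,1,1,1,1], yaw=[0,0,0,0,0])

```text
time_s: 17.65
position: [0.5071, -0.3222, 0.0235]
eef_rot: [-179.8, 0.5, -117.3]
wrist_force: [-0.4, 0.5, -0.0]
gripper_width: 0.0001
```

arm_command([
  [-0.7,0,0],
  [-1.1,0,0],
  [-1.4,0,0],
  [-1.7,0.1,0],
  [-2,0.1,0],
], gripper=[1,1,1,1,1], yaw=[0,0,0,0,0])

```text
time_s: 18.27
position: [0.5116, -0.3026, 0.0242]
eef_rot: [-179.9, 0.3, -117.3]
wrist_force: [-0.4, -4.1, -1.3]
gripper_width: -0.0
```

```bash
python3 st.py; python3 look.py 11
```

```text
18.275 [ 0.5116 -0.3026  0.0242] [-179.9313    0.3499 -117.2768] dock [-0.1536 -0.0739]
F dock -3.825929021692673 -1.5584668179318486 -1.3432388642092314 [-36.9079  31.707  -11.6208  46.663    0.3565 -99.6308]
scene 863 ((-86.9602279663086, 17.11871337890625), (120.0039291381836, 140.0230255126953), 1.9092122316360474) box [[-149.3000030517578, 85.0999984741211], [-144.60000610351562, -54.900001525878906], [-24.700000762939453, -50.900001525878906], [-29.299999237060547, 89.0999984741211]]
side 513 ((-82.27912902832031, -0.240478515625), (122.27326202392578, 179.48773193359375), 2.2055258750915527) box [[-146.8000030517578, 87.0999984741211], [-139.89999389648438, -92.30000305175781], [-17.700000762939453, -87.5999984741211], [-24.600000381469727, 91.80000305175781]]
```

View pics/side11.png

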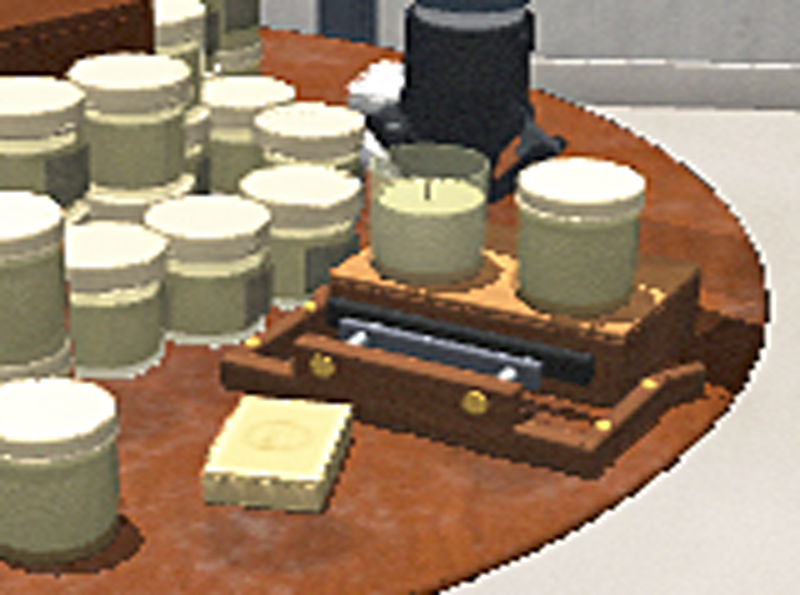

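arm_command([
  [2.8,0,0],
  [3,5,0],
  [3,10,0],
  [3,14.6,0],
  [1.7,14.6,0],
], gripper=[1,1,1,1,1], yaw=[0,0,0,0,0])

```text
time_s: 19.0
position: [0.3692, -0.2461, 0.0226]
eef_rot: [179.6, 0.6, -117.4]
wrist_force: [0.8, 0.2, 0.2]
gripper_width: 0.0002
```

arm_command([
  [-0.7,0,0],
  [-1,0,0],
  [-1.3,0,0],
  [-1.6,0,0],
  [-1.9,0,0],
], gripper=[1,1,1,1,1], yaw=[0,0,0,0,0])

```text
time_s: 19.62
position: [0.3823, -0.2344, 0.024]
eef_rot: [180.0, 0.3, -117.3]
wrist_force: [-3.7, -3.2, 3.3]
gripper_width: -0.0
```

```bash
python3 st.py; python3 look.py 12
```

```text
19.625 [ 0.3823 -0.2344  0.024 ] [ 179.9919    0.2526 -117.2768] dock [-0.152   0.0722]
F dock -4.508747471287533 1.8740803836309694 3.346972529583701 [ -39.7956   17.9405  -34.6575   37.4646    0.2449 -102.519 ]
scene 885 ((-84.1653060913086, -21.84430694580078), (141.50094604492188, 122.38951873779297), 89.45468139648438) box [[-146.0, -92.0], [-23.600000381469727, -93.19999694824219], [-22.299999237060547, 48.29999923706055], [-144.6999969482422, 49.5]]
side 519 ((-79.01366424560547, -1.3311691284179688), (180.7020721435547, 121.33798217773438), 89.7277603149414) box [[-140.10000610351562, -91.4000015258789], [-18.799999237060547, -92.0], [-17.899999618530273, 88.69999694824219], [-139.3000030517578, 89.30000305175781]]
```

arm_command([
  [-0.2,0,0],
  [-0.4,0,0],
  [-0.5,0,0],
], gripper=[1,1,1], yaw=[0,0,0])

```text
time_s: 20.1
position: [0.3842, -0.2295, 0.0239]
eef_rot: [180.0, 0.3, -117.3]
wrist_force: [-5.3, -3.7, 2.6]
gripper_width: 0.0001
```

```bash
python3 st.py
```

```text
20.1 [ 0.3842 -0.2295  0.0239] [ 179.9551    0.2882 -117.2813] dock [-0.1468  0.0728]
F dock -5.7403757410545655 2.981876659746492 2.646105978083419 [ -39.1818   17.8851  -34.7573   37.461     0.2727 -101.9009]
```

arm_command([
  [2.6,0,0],
  [2.8,-5,0],
  [2.8,-10,0],
  [2.8,-14.8,0],
  [1.7,-14.8,0],
], gripper=[1,1,1,1,1], yaw=[0,0,0,0,0])

```text
time_s: 20.72
position: [0.5126, -0.3137, 0.0236]
eef_rot: [-179.7, 0.5, -117.3]
wrist_force: [-0.3, -0.2, 0.8]
gripper_width: 0.0003
```

arm_command([
  [-0.8,0,0],
  [-1.1,0,0],
  [-1.4,0,0],
  [-1.7,0,0],
  [-1.9,0,0],
], gripper=[1,1,1,1,1], yaw=[0,0,0,0,0])

```text
time_s: 21.35
position: [0.5172, -0.2956, 0.0241]
eef_rot: [-180.0, 0.3, -117.3]
wrist_force: [-0.9, -5.0, -2.0]
gripper_width: -0.0
```

```bash
python3 st.py; python3 look.py 13
```

```text
21.35 [ 0.5172 -0.2956  0.0241] [-179.9626    0.3186 -117.2695] dock [-0.1447 -0.0757]
F dock -4.82536928372822 -1.4518780991169193 -1.9697695706539482 [-36.0148  31.8583 -11.362   46.7911   0.3206 -98.7452]
scene 849 ((-78.78408813476562, 18.156387329101562), (119.30414581298828, 131.46311950683594), 0.7558257579803467) box [[-139.3000030517578, 83.0999984741211], [-137.60000610351562, -48.400001525878906], [-18.299999237060547, -46.79999923706055], [-20.0, 84.69999694824219]]
side 519 ((-75.09297180175781, 0.6150588989257812), (177.8941192626953, 136.20654296875), 87.04415130615234) box [[-147.6999969482422, -84.69999694824219], [-11.699999809265137, -91.69999694824219], [-2.5, 85.9000015258789], [-138.5, 93.0]]
```

View pics/side13.png

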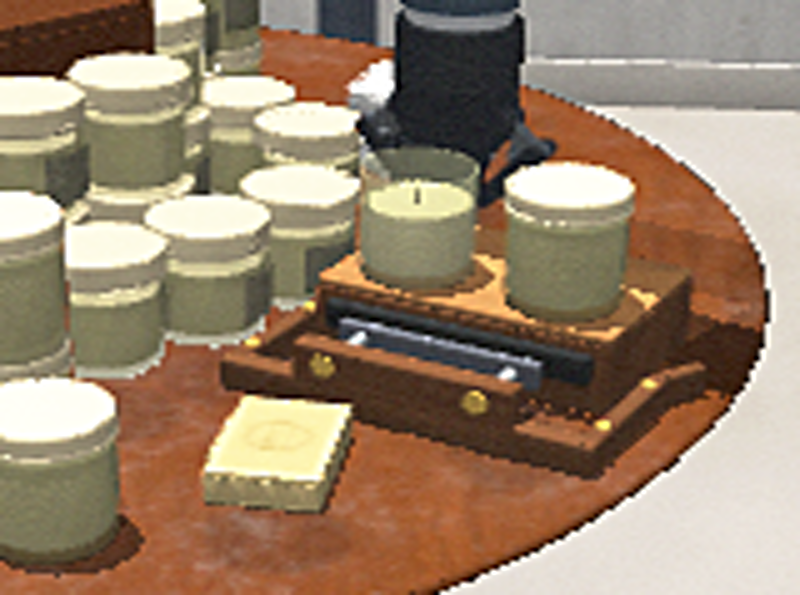

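arm_command([
  [2.8,0,0],
  [3,5,0],
  [3,10,0],
  [3,14.8,0],
  [1.7,14.8,0],
], gripper=[1,1,1,1,1], yaw=[0,0,0,0,0])

```text
time_s: 22.08
position: [0.3731, -0.2377, 0.0226]
eef_rot: [179.6, 0.6, -117.3]
wrist_force: [1.2, -0.4, -0.3]
gripper_width: 0.0
```

arm_command([
  [-0.9,0,0],
  [-1.2,0,0],
  [-1.5,0,0],
  [-1.7,0,0],
  [-1.8,0,0],
], gripper=[1,1,1,1,1], yaw=[0,0,0,0,0])

```text
time_s: 22.7
position: [0.3863, -0.2283, 0.0242]
eef_rot: [-179.9, 0.2, -117.3]
wrist_force: [-3.6, -4.7, 2.0]
gripper_width: -0.0
```

```bash
python3 st.py
```

```text
22.7 [ 0.3863 -0.2283  0.0242] [-179.9459    0.1537 -117.2849] dock [-0.1448  0.0714]
F dock -5.823194567834772 1.0367457028705842 1.9698159009985887 [ -38.8068   17.8925  -34.6815   37.4036    0.1614 -101.5218]
```

arm_command([
  [-0.1,0,0],
  [-0.2,0,0],
], gripper=[1,1], yaw=[0,0])

```text
time_s: 22.95
position: [0.3866, -0.2269, 0.0242]
eef_rot: [-180.0, 0.1, -117.3]
wrist_force: [-5.2, -5.9, 2.5]
gripper_width: -0.0003
```

```bash
python3 st.py;python3 look.py 14
```

```text
22.95 [ 0.3866 -0.2269  0.0242] [-179.988     0.0852 -117.3223] dock [-0.1434  0.0718]
F dock -7.594739358286784 1.9651013220412867 2.5296537349461943 [ -38.5905   17.8709  -34.7169   37.4171    0.0859 -101.2682]
scene 877 ((-81.08573150634766, -21.65404510498047), (143.07009887695312, 131.36962890625), 88.1073989868164) box [[-149.10000610351562, -91.0], [-17.799999237060547, -95.30000305175781], [-13.100000381469727, 47.70000076293945], [-144.39999389648438, 52.0]]
side 514 ((-69.90861511230469, -0.6502304077148438), (178.1441192626953, 122.80997467041016), 88.64598083496094) box [[-133.39999389648438, -88.19999694824219], [-10.600000381469727, -91.0999984741211], [-6.400000095367432, 86.9000015258789], [-129.1999969482422, 89.80000305175781]]
```

View pics/side14.png

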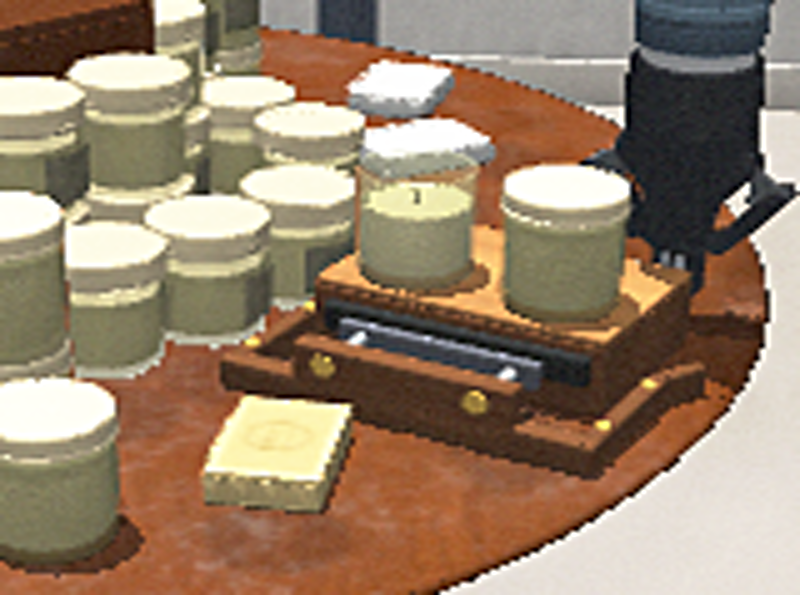

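arm_command([
  [2.6,0,0],
  [2.8,-5,0],
  [2.8,-10,0],
  [2.8,-14.8,0],
  [1.7,-14.8,0],
], gripper=[1,1,1,1,1], yaw=[0,0,0,0,0])

```text
time_s: 23.68
position: [0.5149, -0.3099, 0.0238]
eef_rot: [-179.7, 0.4, -117.3]
wrist_force: [-0.7, 0.1, 0.7]
gripper_width: 0.0002
```

arm_command([
  [-0.8,0,0],
  [-1.1,0,0],
  [-1.3,0,0],
  [-1.5,0,0],
  [-1.6,0,0],
], gripper=[1,1,1,1,1], yaw=[0,0,0,0,0])

```text
time_s: 24.3
position: [0.5178, -0.294, 0.0241]
eef_rot: [-180.0, 0.3, -117.3]
wrist_force: [-2.2, -3.6, -1.4]
gripper_width: 0.0001
```

```bash
python3 st.py;python3 look.py 15
```

```text
24.3 [ 0.5178 -0.294   0.0241] [-179.9845    0.2787 -117.2789] dock [-0.1431 -0.0755]
F dock -4.237495368416419 0.3462822266200902 -1.4114416548389586 [-35.8398  31.8492 -11.3844  46.7925   0.2779 -98.5609]
scene 854 ((-74.96693420410156, 13.542797088623047), (120.97310638427734, 141.38279724121094), 1.2842967510223389) box [[-137.0, 82.9000015258789], [-133.89999389648438, -58.5], [-12.899999618530273, -55.79999923706055], [-16.100000381469727, 85.5999984741211]]
side 502 ((-71.09794616699219, -1.5744094848632812), (124.1588363647461, 178.6621856689453), 0.4383839964866638) box [[-133.89999389648438, 87.30000305175781], [-132.5, -91.4000015258789], [-8.300000190734863, -90.4000015258789], [-9.699999809265137, 88.19999694824219]]
```

arm_command([
  [-0.1,0,0],
  [-0.2,0,0],
  [-0.2,0,0],
], gripper=[1,1,1], yaw=[0,0,0])

```text
time_s: 24.78
position: [0.5193, -0.2927, 0.024]
eef_rot: [-179.9, 0.3, -117.3]
wrist_force: [-0.8, -5.5, -1.0]
gripper_width: -0.0002
```

```bash
python3 st.py
```

```text
24.775 [ 0.5193 -0.2927  0.024 ] [-179.9309    0.2848 -117.2899] dock [-0.1413 -0.0763]
F dock -5.282443258760397 -1.7611789960588498 -0.9639064605078571 [-35.6616  31.8752 -11.3387  46.7592   0.2918 -98.3714]
```

arm_command([
  [2.8,0,0],
  [3,5,0],
  [3,10,0],
  [3,14.8,0],
  [1.7,14.8,0],
], gripper=[1,1,1,1,1], yaw=[0,0,0,0,0])

```text
time_s: 25.4
position: [0.375, -0.2345, 0.0226]
eef_rot: [179.6, 0.6, -117.4]
wrist_force: [0.6, 0.3, 0.2]
gripper_width: 0.0002
```

arm_command([
  [-0.8,0,0],
  [-1.1,0,0],
  [-1.3,0,0],
  [-1.5,0,0],
  [-1.6,0,0],
], gripper=[1,1,1,1,1], yaw=[0,0,0,0,0])

```text
time_s: 26.02
position: [0.3872, -0.2262, 0.0241]
eef_rot: [-180.0, 0.2, -117.3]
wrist_force: [-4.2, -6.1, 1.9]
gripper_width: 0.0001
```

```bash
python3 st.py;python3 look.py 16
```

```text
26.025 [ 0.3872 -0.2262  0.0241] [-179.9532    0.1958 -117.2795] dock [-0.1425  0.0716]
F dock -7.349215763721754 0.983996450235221 1.9173100625400799 [ -38.5485   17.8777  -34.7234   37.3913    0.2012 -101.2689]
scene 880 ((-75.38251495361328, -23.95098114013672), (140.87472534179688, 122.18022918701172), 89.5936508178711) box [[-137.0, -94.0], [-14.800000190734863, -94.80000305175781], [-13.800000190734863, 46.099998474121094], [-136.0, 46.900001525878906]]
side 529 ((-70.10264587402344, -1.8147506713867188), (178.0574493408203, 125.99044036865234), 89.9657974243164) box [[-133.1999969482422, -90.80000305175781], [-7.199999809265137, -90.9000015258789], [-7.099999904632568, 87.19999694824219], [-133.0, 87.30000305175781]]
```

arm_command([
  [-0.1,0,0],
  [-0.2,0,0],
], gripper=[1,1], yaw=[0,0])

```text
time_s: 26.38
position: [0.3872, -0.2256, 0.0242]
eef_rot: [-180.0, 0.0, -117.3]
wrist_force: [-6.0, -9.1, 0.7]
gripper_width: 0.0
```

```bash
python3 st.py;python3 look.py 17
```

```text
26.375 [ 0.3872 -0.2256  0.0242] [-179.9868    0.0085 -117.3331] dock [-0.1419  0.0719]
F dock -10.822905659941554 1.176140723813063 0.736694461933777 [ -38.3528   17.857   -34.7514   37.3803    0.0109 -101.0197]
scene 873 ((-74.19246673583984, -23.646438598632812), (139.89659118652344, 119.97191619873047), 89.43069458007812) box [[-134.89999389648438, -93.0], [-14.899999618530273, -94.19999694824219], [-13.5, 45.70000076293945], [-133.5, 46.900001525878906]]
side 513 ((-68.194580078125, -2.5759201049804688), (119.82775115966797, 180.29452514648438), 0.39862552285194397) box [[-128.6999969482422, 87.19999694824219], [-127.5, -93.0999984741211], [-7.699999809265137, -92.30000305175781], [-8.899999618530273, 88.0]]
```

View pics/side17.png

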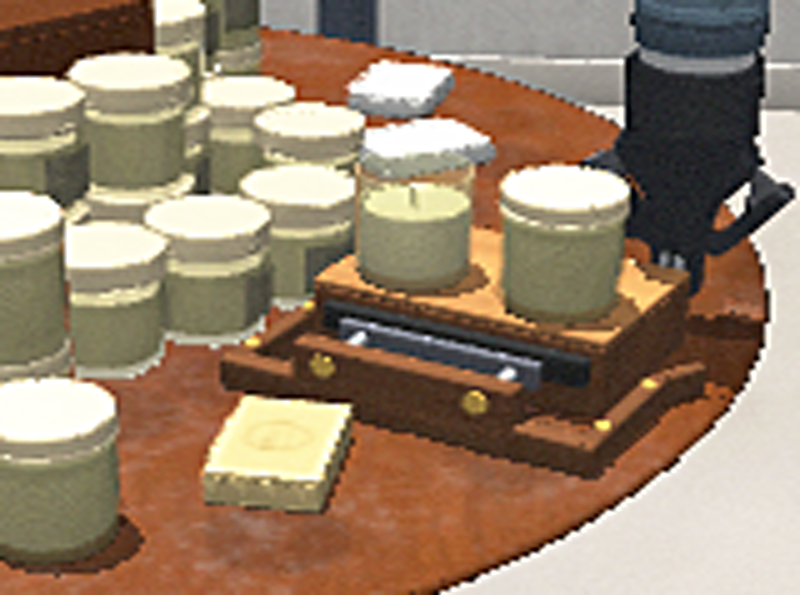

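arm_command([
  [2.6,0,0],
  [2.9,-5,0],
  [2.9,-10,0],
  [2.9,-14.8,0],
  [1.8,-14.8,0],
], gripper=[1,1,1,1,1], yaw=[0,0,0,0,0])

```text
time_s: 27.1
position: [0.5151, -0.3088, 0.0237]
eef_rot: [-179.8, 0.4, -117.3]
wrist_force: [0.2, 0.2, -0.4]
gripper_width: -0.0004
```

arm_command([
  [-0.8,0,0],
  [-1.1,0,0],
  [-1.3,0,0],
  [-1.5,0,0],
  [-1.6,0,0],
], gripper=[1,1,1,1,1], yaw=[0,0,0,0,0])

```text
time_s: 27.72
position: [0.5182, -0.2925, 0.0241]
eef_rot: [180.0, 0.3, -117.3]
wrist_force: [-1.9, -1.8, 1.1]
gripper_width: 0.0001
```

```bash
python3 st.py;python3 look.py 18
```

```text
27.725 [ 0.5182 -0.2925  0.0241] [ 179.9905    0.3362 -117.2614] dock [-0.1416 -0.0753]
F dock -2.4842765268162963 0.8973346416899457 1.1298382162947274 [-35.7264  31.8379 -11.4039  46.817    0.3311 -98.4652]
scene 853 ((-74.99542236328125, 15.563282012939453), (120.0670166015625, 136.64173889160156), 0.6850303411483765) box [[-135.8000030517578, 83.19999694824219], [-134.1999969482422, -53.5], [-14.100000381469727, -52.0], [-15.800000190734863, 84.5999984741211]]
side 526 ((-69.72127532958984, -1.4808731079101562), (176.72657775878906, 124.97068786621094), 89.78509521484375) box [[-132.5, -89.5999984741211], [-7.599999904632568, -90.0999984741211], [-6.900000095367432, 86.5999984741211], [-131.89999389648438, 87.0999984741211]]
```

arm_command([
  [-0.1,0,0],
  [-0.2,0,0],
], gripper=[1,1], yaw=[0,0])

```text
time_s: 28.08
position: [0.5189, -0.2923, 0.0241]
eef_rot: [-180.0, 0.2, -117.3]
wrist_force: [-4.7, -6.8, 0.6]
gripper_width: 0.0001
```

```bash
python3 st.py
```

```text
28.075 [ 0.5189 -0.2923  0.0241] [-179.9884    0.1611 -117.306 ] dock [-0.1411 -0.0758]
F dock -8.221098301768226 1.0994545724156355 0.6356959181226697 [-35.581   31.8573 -11.3639  46.7905   0.161  -98.275 ]
```

arm_command([
  [-0.1,0,0],
  [-0.1,0,0],
], gripper=[1,1], yaw=[0,0])

```text
time_s: 28.32
position: [0.519, -0.2923, 0.0241]
eef_rot: [-180.0, 0.1, -117.3]
wrist_force: [-5.2, -6.9, -0.5]
gripper_width: -0.0004
```

```bash
python3 st.py
```

```text
28.325 [ 0.519  -0.2923  0.0241] [-179.9821    0.0716 -117.3391] dock [-0.141  -0.0759]
F dock -8.543634855638594 1.4764301626478709 -0.4786670058022051 [-35.5231  31.8555 -11.3604  46.7765   0.0734 -98.1839]
```

Both corners now feel solid, with the force climbing to 8–11 N and almost no travel. Left tip x is −0.1419 and right is −0.1410, so the riser is square. I'll let go, back off and lift clear.

arm_command([
  [1.5,0,0],
  [5,0,0],
  [7,0,-2],
  [7,0,-8],
  [8,0,-14],
], gripper=[1,1,1,1,1], yaw=[0,0,0,0,0])

```text
time_s: 28.95
position: [0.4826, -0.3611, 0.1642]
eef_rot: [179.9, 0.5, -117.2]
wrist_force: [0.7, -1.6, -0.7]
gripper_width: -0.0005
```

arm_command([
  [3,2,-3],
  [6,4,-5],
  [6,4,-5],
], gripper=[1,1,1], yaw=[0,0,0])

```text
time_s: 29.32
position: [0.4192, -0.399, 0.2151]
eef_rot: [-179.8, 0.4, -117.4]
wrist_force: [-0.5, -1.3, -0.5]
gripper_width: 0.0002
```

```bash
python3 st.py; python3 look.py 20
python3 - <<'E'
from h import *
c=load('scene20'); cv2.imwrite('pics/scene20f.png',c['image'])
# bystander check vs start: image differences where tin/cards/lone jar stood
for n in('scene','side'):
    a=load(n+'0'); b=load(n+'20')
    d=cv2.absdiff(a['image'],b['image']).max(2); m=(d>60).astype(np.uint8)
    k,l,st,ce=cv2.connectedComponentsWithStats(m); print(n,[st[i].tolist() for i in range(1,k) if st[i,4]>25])
    P=cloud(b)
    # candles: top discs
    for name,(lo,hi) in {'jar':(0.125,0.142)}.items():
        q=todock(P); mm=(P[...,2]>0.118)&(P[...,2]<0.145)&(abs(q[...,0]+.045)<.06)&(abs(q[...,1])<.1)
        for s in(1,-1):
            t=q[mm&(np.sign(q[...,1])==s)]*1000
            if len(t)>5: print(n,'L' if s>0 else 'R',len(t),cv2.minEnclosingCircle(t.astype(np.float32)))
E
```

```text
29.325 [ 0.4192 -0.399   0.2151] [-179.7647    0.3736 -117.432 ] dock [-0.2816 -0.0358]
F dock -1.376884116034118 -0.18616652882464169 -0.520656834766964 [ -50.1029   22.2035    3.099    70.8225    0.4354 -112.6699]
scene 1219 ((-72.58625793457031, -4.88824462890625), (178.8915557861328, 122.86652374267578), 89.32000732421875) box [[-135.10000610351562, -93.5999984741211], [-12.199999809265137, -95.0999984741211], [-10.100000381469727, 83.80000305175781], [-133.0, 85.30000305175781]]
side 523 ((-68.63615417480469, -1.6427383422851562), (178.1859130859375, 123.8375244140625), 89.78178405761719) box [[-130.89999389648438, -90.5], [-7.099999904632568, -91.0], [-6.400000095367432, 87.19999694824219], [-130.1999969482422, 87.69999694824219]]
scene [[12, 0, 41, 41, 1097], [255, 0, 63, 68, 2679], [98, 3, 9, 11, 47], [108, 3, 6, 12, 49], [102, 28, 8, 10, 39], [29, 42, 32, 56, 969], [65, 63, 41, 28, 927], [266, 71, 42, 32, 1020], [53, 94, 60, 65, 1357], [265, 103, 45, 40, 1298], [102, 105, 7, 10, 27], [43, 109, 32, 29, 471], [65, 111, 10, 7, 31], [39, 124, 7, 15, 59], [0, 136, 25, 22, 265], [278, 152, 21, 14, 191], [60, 160, 14, 16, 148], [268, 165, 11, 9, 67], [236, 175, 27, 15, 286], [278, 181, 20, 15, 59], [233, 190, 30, 14, 315], [232, 199, 77, 47, 2185], [58, 212, 75, 60, 2055], [0, 243, 15, 27, 167], [293, 243, 18, 19, 138], [229, 244, 65, 24, 917], [17, 266, 17, 8, 65]]
scene L 409 ((-49.47317123413086, 42.376617431640625), 37.678985595703125)
scene R 105 ((-47.72214126586914, -48.400691986083984), 34.850440979003906)
side [[306, 0, 47, 140, 3958], [429, 0, 118, 234, 5947], [262, 179, 91, 57, 1930], [335, 200, 13, 13, 85], [305, 232, 29, 16, 199], [423, 243, 105, 75, 2888], [468, 274, 53, 25, 417], [543, 276, 17, 28, 221], [518, 290, 20, 10, 90], [389, 399, 24, 21, 315]]
side L 371 ((-44.696163177490234, 42.22889709472656), 36.74287796020508)
side R 197 ((-45.45637130737305, -47.510337829589844), 36.11631393432617)
```

View pics/side20.png

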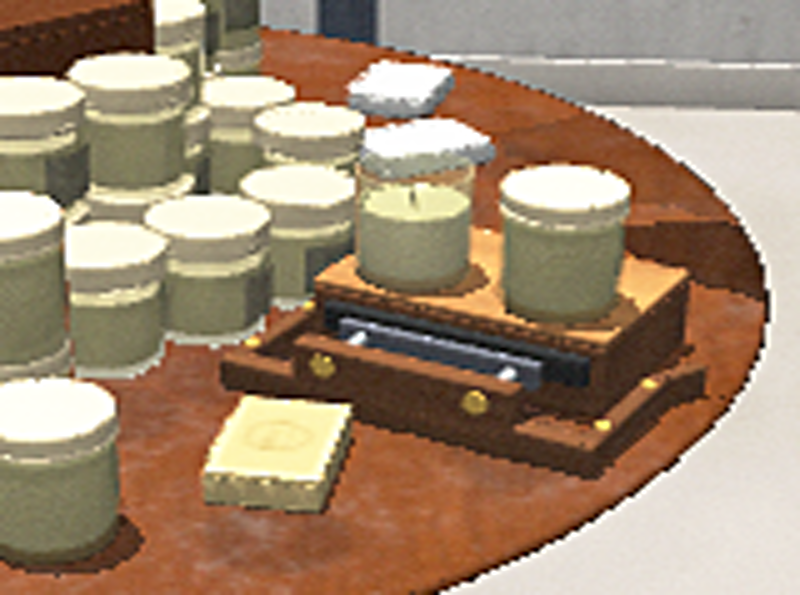

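View pics/scene20f.png

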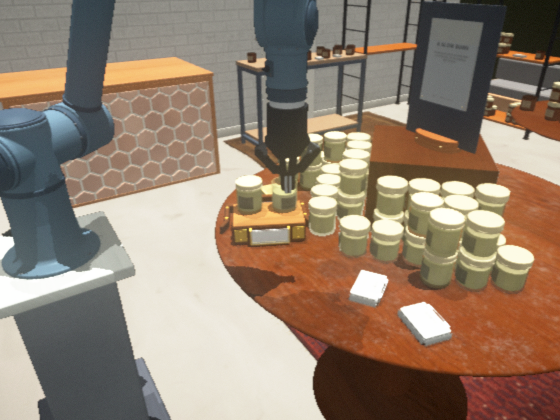

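The riser sits against the bar at (590,365) in the side view, flat and square. Both candles stand in place, and the tin, cards and jars look unmoved. Handing in.

```bash
python3 -c "
from bench import manip
print(manip.close_job())"
```

```text
the job is handed in; nothing more can be done
None
```

I walked the riser home with nudges of up to about 17 mm on the left and right lands in turn. By estimate it never swung more than about 4° askew. I then felt both corners go solid, backed off and handed the job in at about 29.5 s. The hand-in gives no verdict, so this rests on my own checks.

**Home:** the push force rose from about 3–5 N of drag to about 10.8 N at the left corner and 8.5 N at the right, with almost no further travel. The two finger readings agree to 1 mm, about 0.4° off square.

**Last look after release:**

| Check | Result |
|---|---|
| Angle to the dock | 0.2–0.7° |
| Riser x in the dock | about −70 mm (the two cameras gave −73 and −69) |
| Off the middle line | 2–5 mm to the right; the cameras disagree by 3 mm |
| Candles | upright, within a few mm of their places |
| Bystanders | none visibly moved, in either image comparison |
| Robot | clear of everything |

**Not measured directly:**
- **Bar force:** I inferred the force the bar keeps on the riser after release from the solid feel at both corners.
- **Ticket holder:** the fingers came within about 5 mm of it by estimate. I saw no contact in any picture.

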